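# Hold a top-heavy birdcage at its tilt mark through a spring lever

## Task

Using only the wooden-sleeved hand lever of the tilt stand, bring the birdcage up off its rest until its pointer stands opposite the rider on the arch, and keep it at the rider for six seconds while it tries to tip over. Then lower it gently back onto the same rest and let go of the lever. Never let the cage swing fast or fall over to the other rest, do not touch the cage, its board or the rider, and leave everything else where it is.

Things in the scene. Friction and masses are not known exactly. Their poses are not given: they have to be found in the camera images.
- stand: fixed tilt stand (place and yaw vary): walnut plinth 250 x 460 x 20 mm (x, y, z), two brass posts with a horizontal axle 150 mm above the counter, a thin brass arch of radius 205 mm round the axle spanning it left to right (top at 359 mm), a tick every 0.1 rad from -0.4 to 0.4. Origin under the plinth's middle; x runs along the axle, away from the robot, y to the left
- pivot (a point): the point on the axle over the stand's origin, 150 mm above it. The cradle is top-heavy about it: gravity tips it away from upright with 0.43 N m times the sine of its tilt (nominal; scales with the hidden mass)
- cradle: the load: walnut board 300 mm long (left-right) with a gilt wire birdcage (105 mm across, to 150 mm above the axle) and a 52 mm brass weight under each end. Origin on the axle, z along the cage's upright pointer. Nominal 2.7 kg (hidden, up to 15 percent off), centre of mass 16 mm above the axle, inertia about the axle 0.035 kg m2 (scales with mass). Move it only by the lever; not to be touched
- rocker (a joint): tilt of the cradle and its pointer about the axle, rad: 0 upright, positive when the top leans to the stand's left (+y). Rests (stops) at -0.4 and +0.4; it starts lying on the one at -0.4. Friction 0.001 N m, damping 0.02 N m s/rad
- lever (a joint): twist of the torsion spring that alone links hand lever and cradle, rad: lever angle minus cradle tilt, same sense. Torque on the cradle = 0.30 N m/rad (nominal) x this value. The spring is softer than the load's pull, so no fixed lever position keeps the cradle balanced: keep correcting. Limits -1.1 and 1.1; near 0 when the lever is free
- grip (a point): middle of the lever grip: dark wooden sleeve, 30 mm diameter, 66 mm long, parallel to the axle, spinning freely on its pin; pinch it from above, fingers closing left-right. 163 mm from the pivot towards -x of the stand, 110 mm from the axle; straight above the axle when lever angle (joint rocker + joint lever) is 0, to the left when positive. Lever counterweighted, 0.25 kg
- pointer_tip (a point): tip of the dark pointer on top of the cage, 185 mm from the axle; its z axis is the cradle's
- rider (a joint): place of the steel rider on the arch, rad, same zero and sense as the rocker's tilt: the reading to set. Between -0.2 and 0.2; it keeps its place
- rider_tip (a point): the rider: steel saddle 30 mm wide on the arch with two short points facing down. The point lies between them, on the 185 mm circle that the pointer tip runs along, so the tip meets it when the reading is right. Its z axis points away from the axle
- warbler: bystander, to be left where it is: tin bird painted yellow on a round brass foot, 65 mm tall, 70 mm long; origin under its foot
- dome_ring: bystander, to be left where it is: glass base ring of a dome, 124 mm across, 14 mm high; origin under its centre
- key: bystander, to be left where it is: brass winding key lying flat, 75 mm long, 12 mm high; origin under its stem
- pin_pusher: bystander, to be left where it is: black ebony-handled pin pusher lying flat, 105 mm long, 18 mm high; origin under the end of the handle where the steel blade begins
- parts_dish: bystander, to be left where it is: white ceramic dish, 70 mm across, 25 mm high; origin under its centre
- oil_jar: bystander, to be left where it is: small amber oil jar, 40 mm across, 50 mm tall; origin under its centre
- bench_block: bystander, to be left where it is: steel bench block 50 x 50 x 30 mm; origin under its centre

How it is judged (in metres and radians):
On the way, in this order (a step that is already met when the one before it is completed fails the run):
1. the pointer is kept within 0.1 rad of the rider for 6 s (angle between the z axis of pointer_tip and the z axis of rider_tip, either way round below 0.1 rad), for 6 s.
2. the cradle is back on the rest it started from (value of joint rocker below -0.375 rad), for 0.3 s.
At the end, for the whole second after the job is handed in: the cradle lies still on the rest it started from (tilt below -0.375 rad, slower than 0.1 rad/s), the lever released and quiet (slower than 0.3 rad/s) (value of joint rocker below -0.375 rad and velocity of joint rocker between -0.1 and 0.1 rad/s and velocity of joint lever between -0.3 and 0.3 rad/s); the robot touches nothing.
It fails at once if the cage swings or comes down faster than 0.8 rad/s (velocity of joint rocker above 0.8 rad/s or velocity of joint rocker below -0.8 rad/s).
It fails at once if the cage goes over to the other rest (value of joint rocker above 0.375 rad).
It fails at once if the robot touches the cage or its board (contact force between any of the fingers, the arm and cradle above 0.5 N).
It fails at once if the rider is moved (distance of rider_tip from where it was at the start of the episode above 0.008 m).
It fails at once if a bystander is moved (distance of any of warbler, dome_ring, key, pin_pusher, parts_dish, oil_jar, bench_block from where it was at the start of the episode above 0.03 m).
It also fails if it takes over 64 s, if anything falls off the work surface, if the arm or the gripper's body presses on something with over 40 N, if the wrist force passes 120 N, or if a joint passes its speed limit or range.

## Robot

A 6-joint arm with a two-finger parallel gripper is mounted at the origin on the work surface. World frame = base frame: x ahead of the robot, y to its left, z up, the work surface at z = 0. Lengths are in mm, angles in rad, forces in N, time in s.
With the tool pointing down it reaches from about 275 to 775 mm from the base axis. Payload 14.6 kg.
Tool frame: the origin (TCP) lies between the finger pads; the fingertips stand 8 mm ahead of it and the grasp point (between the pads) lies 11 mm behind it; z points along the fingers, y is the direction in which the jaws open and shut (so a half turn about z gives the same grasp; the last joint's range is limited). The gripper opens to 85 mm and grips with 20 to 120 N. Pads are 22 mm wide; open, the fingers measure 114 mm over their backs; the gripper's body (76 mm by 85 mm) begins 54 mm behind the grasp point. The pads swing forward as they close: fully open they stand 13 mm farther back than shut.
Start: joints at [-1.398, 0.263, -0.048, 1.259, 0, 1.415], TCP at [169.023, -497.051, 239.278] pointing down, gripper open.
Joint ranges: [-2.65, 2.65], [-0.89, 1.7], [-1.18, 1.37], [-2.13, 2.11], [-1.35, 1.29], [-3.14, 3.14]. Speed limits (rad/s): [1.89, 1.89, 2.57, 2.79, 3.14, 3.14].

## Interface

Orientations are given as a rotation vector (axis times angle).
In Python, from workcell import sensors, imaging, workorder gives the robot as it stands.
- The arm moves only by the tool servo_tool, never from a script. Its argument "motion" is a list of rows, each a list of 7 numbers: the turn, a rotation vector about the tool's x, y, z in rad, then the shift along the tool's x, y, z in cm, then the opening, from -1 (shut) to 1 (fully open). A call has 1 to 12 rows; each row shifts and turns the commanded pose from where the row before left it, along the tool's axes as they then stand; what a row does not reach is not made up. A row lasts 1/12 s, in which the tool goes at most 41.7 mm and 7.16 degrees, less where a joint would pass 70% of its speed; a pose out of reach is approached as far as the arm can. A call is refused whole if a number of a shift passes 4.17 or a number of a turn 0.125, either way. A call with a gripper value outside its range is refused whole. The fingers move at their own pace and stop on an object; "squeeze" is the grip in N (left out, the last holds). Time passes only in rows, so rows that do not move let the fingers close. It gives the time, the measured TCP pose, the force and the opening at its end, in the units of the state.
- sensors.get_state(): the state, without advancing time (a new reading comes with each control period).
- imaging.capture(name): name is "side" or "top" or "wrist"; returns a dict with "frame" (384x512x3 uint8, blue, green, red), "camera_matrix" (3x3 intrinsics, pixels), "T" (4x4, takes a point from camera to world coordinates). Camera axes: x right, y down, z forward; pixel columns grow to the right and rows downward; lengths in mm; the calibration is good to about 2 mm. A picture is of the moment at which its call begins. There is no depth.
- workorder.job_done(): hands the job in, once; it reports no verdict.
The state is a dict: "clock": time; "joints": joint angles; "dq": joint speeds; "joint_torque": joint torques, N m; "position": TCP position; "orientation": TCP orientation; "contact_force": force on the tool from outside, world axes, zero at the start; "torque": the same for the moment, N m; "finger_gap": finger opening in mm.
Only numpy, scipy, OpenCV 4.12 (cv2) and the standard library are available. Lean on these libraries where they do the work, as an engineer would, in place of code of your own. Each camera call takes 0.05 s, during which the arm holds its last target.

## Working session

There is one attempt and no reset: what is moved stays moved. The work goes in short steps, Python scripts to look and compute and a tool call to move; the robot and the scene stay as the last step left them, time stands still between calls to the robot, and variables do not carry over. Pictures are saved under pics/ and viewed, and the job is handed in when it is done.

Besides the shell and the picture viewer there is one more tool, called after "Emit:" as a command line: name --pt "numbers of a row" for each row, then --argument value for the rest. servo_tool: Moves the arm, as the interface text tells. Its arguments: {"type":"object","properties":{"motion":{"type":"array"},"squeeze":{"type":"number"}},"required":["motion"]}

```bash
ls; mkdir -p pics; python3 - <<'E'
from workcell import sensors, imaging
import cv2
print(sensors.get_state())
for n in ["side","top","wrist"]:
    d=imaging.capture(n); cv2.imwrite(f"pics/{n}0.png",d["frame"]); print(n,d["camera_matrix"].tolist(),d["T"].round(4).tolist())
E
```

```text
pics
{'clock': 0.0, 'joints': array([-1.39831415e+00,  2.63533222e-01, -4.89623547e-02,  1.25940750e+00,
        4.30136235e-05,  1.41551085e+00]), 'dq': array([-8.63841876e-05, -3.87920097e-04, -2.76184207e-04, -2.11716929e-04,
        5.94238565e-04, -1.16379933e-03]), 'joint_torque': array([-2.88481315e-03, -6.37610650e+01,  3.84565687e+01,  1.35830260e-02,
       -2.93545081e-04, -2.34314200e-06]), 'position': array([ 168.97863024, -496.76769063,  238.81043263]), 'orientation': array([-3.09840645e+00, -5.12374000e-01, -5.25967329e-05]), 'contact_force': array([-0.06433155, -0.6243126 ,  1.08553666]), 'torque': array([-0.01665189,  0.02948607, -0.03603373]), 'finger_gap': 85.31190923780827}
side [[409.8685979370445, 0.0, 251.99735160919707], [0.0, 409.8685979370445, 191.01880630905782], [0.0, 0.0, 1.0]] [[0.9954, -0.0923, 0.0267, 523.4589], [-0.096, -0.9445, 0.3141, -277.0633], [-0.0038, -0.3152, -0.949, 1142.0737], [0.0, 0.0, 0.0, 1.0]]
top [[368.7068433967512, 0.0, 252.54221689838118], [0.0, 368.7068433967512, 190.82162366729003], [0.0, 0.0, 1.0]] [[0.0109, -0.9942, 0.107, 442.0923], [-0.9999, -0.0115, -0.0049, 45.6224], [0.0061, -0.107, -0.9942, 1131.5435], [0.0, 0.0, 0.0, 1.0]]
wrist [[324.0868706513874, 0.0, 253.3585226161628], [0.0, 324.0868706513874, 188.56542690851916], [0.0, 0.0, 1.0]] [[0.322, -0.8998, -0.2944, 245.0719], [-0.9467, -0.3068, -0.0977, -471.5139], [-0.0024, 0.3102, -0.9507, 372.9006], [0.0, 0.0, 0.0, 1.0]]
```

```bash
python3 - <<'E'
import cv2
for n in ["side","top"]:
    a=cv2.imread(f"pics/{n}0.png"); cv2.imwrite(f"pics/{n}0b.png",cv2.resize(a,(768,576),interpolation=cv2.INTER_CUBIC))
E
```

```text
(no output)
```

View pics/side0b.png

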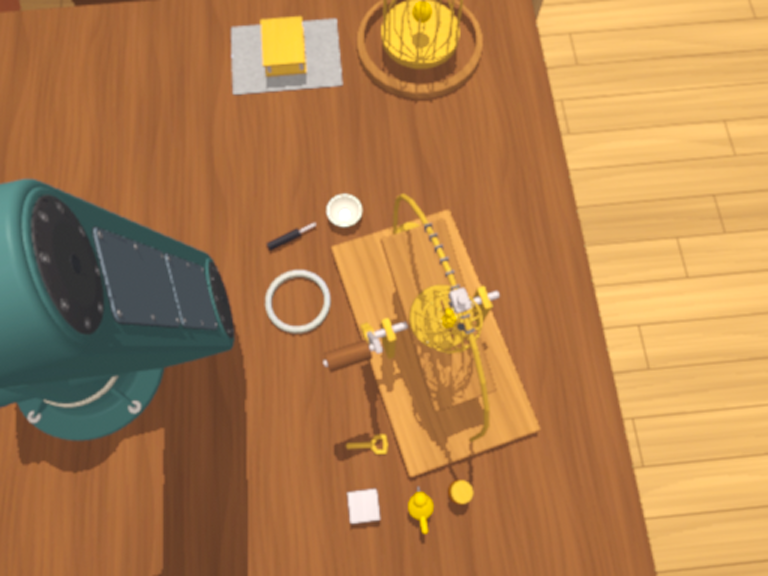

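View pics/top0b.png

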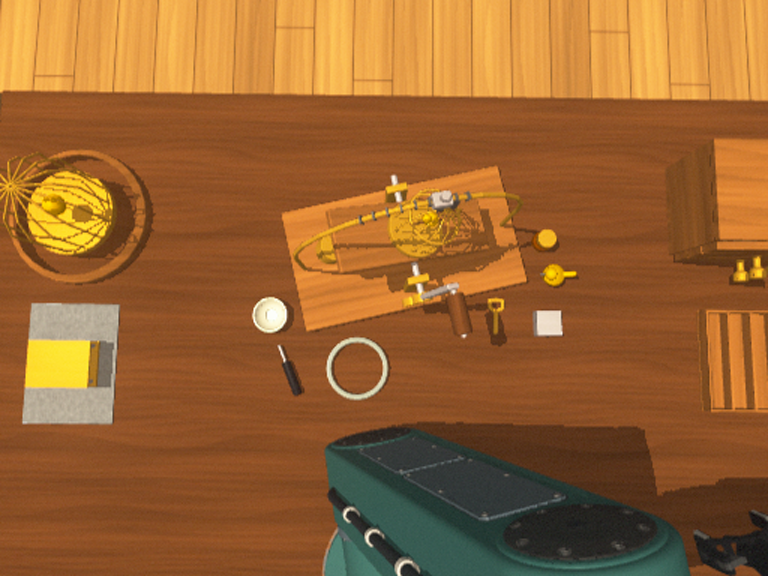

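The top view shows the plinth corners (enlarged px) at about (282,213), (498,167), (526,281) and (307,332), and the lever grip at about (459,313). In the side view the corners are at (333,246), (449,212), (538,430) and (411,475).

```bash
cat > h.py <<'E'
import numpy as np, cv2
from scipy.optimize import least_squares
import json
C={"side":(np.array([[409.8686,0,251.99735],[0,409.8686,191.0188],[0,0,1]]),np.array([[0.9954,-0.0923,0.0267,523.4589],[-0.096,-0.9445,0.3141,-277.0633],[-0.0038,-0.3152,-0.949,1142.0737],[0,0,0,1]])),
"top":(np.array([[368.70684,0,252.542217],[0,368.70684,190.82162],[0,0,1]]),np.array([[0.0109,-0.9942,0.107,442.0923],[-0.9999,-0.0115,-0.0049,45.6224],[0.0061,-0.107,-0.9942,1131.5435],[0,0,0,1]]))}
def proj(n,P):
    K,T=C[n]; P=np.atleast_2d(P); c=(P-T[:3,3])@T[:3,:3]; q=c@K.T; return q[:,:2]/q[:,2:]
def st(p,P): # stand -> world
    c,s=np.cos(p[2]),np.sin(p[2]); P=np.atleast_2d(P); return P@np.array([[c,s,0],[-s,c,0],[0,0,1]])+[p[0],p[1],0]
def arc(r,a,x=0): return [x,r*np.sin(a),150+r*np.cos(a)]
E
python3 - <<'E'
from h import *
cor=np.array([[125,230,20],[125,-230,20],[-125,-230,20],[-125,230,20]])
top=np.array([(282,213),(498,167),(526,281),(307,332)])/1.5
side=np.array([(449,212),(538,430),(411,475),(333,246)])/1.5
f=lambda p:np.r_[(proj("top",st(p,cor))-top).ravel(),(proj("side",st(p,cor))-side).ravel()]
r=least_squares(f,[600,0,0.2]);print(r.x,r.fun.round(1))
for n in C:
    K,T=C[n]; a=cv2.imread(f"pics/{n}0.png")
    q=proj(n,st(r.x,[0,0,200]))[0].astype(int); x0,y0=q[0]-100,q[1]-75
    b=cv2.resize(a[max(y0,0):y0+150,x0:x0+200],None,fx=4,fy=4,interpolation=cv2.INTER_CUBIC); print(n,x0,y0); cv2.imwrite(f"pics/{n}c.png",b)
E
```

```text
[ 6.43457986e+02 -8.60712838e+00  2.29892952e-01] [-1.2 -0.8 -0.  -1.4  1.   0.6 -1.3 -0.5  0.1 -2.1  1.8  0.7 -1.7  2.1
 -1.9  0.1]
side 192 129
top 172 76
```

View pics/sidec.png

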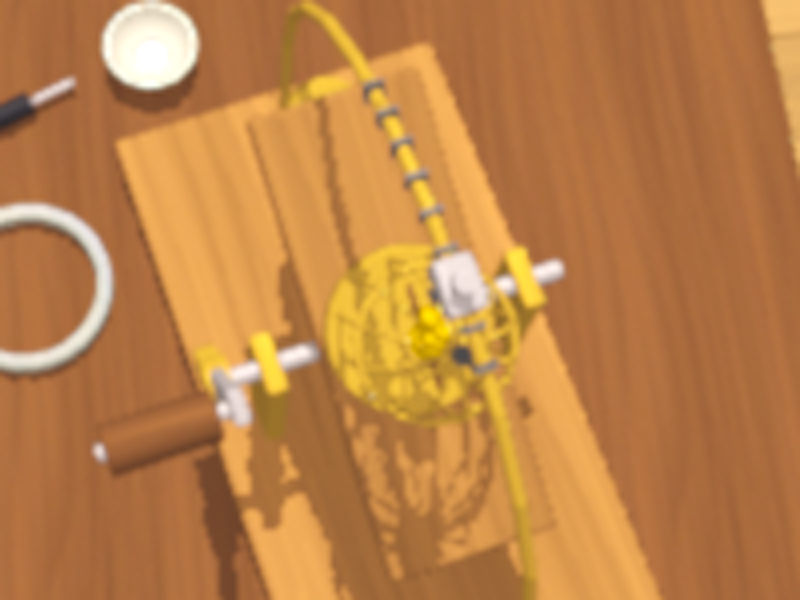

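View pics/topc.png

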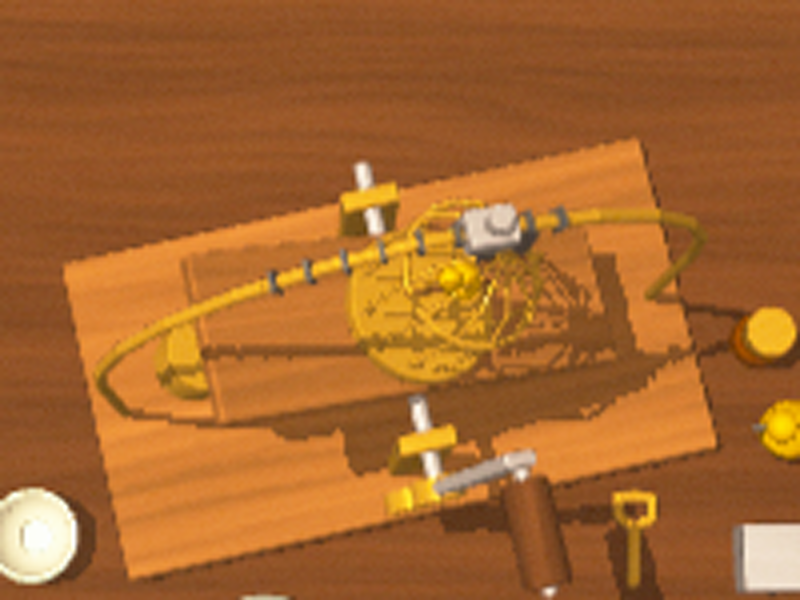

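```bash
python3 - <<'E'
from h import *
cor=np.array([[125,230,20],[125,-230,20],[-125,-230,20],[-125,230,20]])
top=np.array([(282,213),(498,167),(526,281),(307,332)])/1.5
side=np.array([(449,212),(538,430),(411,475),(333,246)])/1.5
so=np.array([192,129]);to=np.array([172,76])
tt=np.array([.4,.3,.2,.1,0,-.4]); tp=np.array([(275,283),(309,271),(346,261),(382,252),(420,244),(560,218)])/4+to
ss=np.array([.4,.3,.2,.1,0,-.1,-.3,-.4]); sp=np.array([(374,90),(388,115),(402,145),(417,178),(431,212),(448,249),(472,328),(485,366)])/4+so
T=lambda a:np.array([arc(206,x) for x in a])
def f(p):
    p3=np.r_[p[:3]]
    out=[]
    for n,cp,tk,tpx,o in (("top",top,tt,tp,p[3:5]),("side",side,ss,sp,p[5:7])):
        out+=[(proj(n,st(p3,cor))+o-cp).ravel(),(proj(n,st(p3,T(tk)))+o-tpx).ravel()]
    return np.r_[np.concatenate(out),p[3:]*1.5]
r=least_squares(f,[643,-8,.23,0,0,0,0],loss="soft_l1");print(r.x,r.fun.round(1))
p=r.x
for rr in (205,212,218):
  for a in (-.25,-.22,-.2,-.18,-.15,-.1):
    print(rr,a,((proj("top",st(p,arc(rr,a)))+p[3:5]-to)*4).round(0),((proj("side",st(p,arc(rr,a)))+p[5:7]-so)*4).round(0))
for L in (-.4,-.5,-.6,-.7,-.8):
  for x in (-133,-163,-196): print(L,x,((proj("top",st(p,arc(110,L,x)))+p[3:5]-to)*4).round(0),((proj("side",st(p,arc(110,L,x)))+p[5:7]-so)*4).round(0))
for a in (-.42,-.4,-.36): print("tip",a,((proj("top",st(p,arc(185,a)))+p[3:5]-to)*4).round(0),((proj("side",st(p,arc(185,a)))+p[5:7]-so)*4).round(0))
E
```

```text
[ 6.43767775e+02 -8.24211726e+00  2.33010364e-01  4.66509533e-01
  3.21830343e-01  2.18237738e-01 -2.38643461e-01] [-0.9 -0.3  0.1 -1.4  1.4  0.5 -0.8 -0.  -0.1 -0.2  0.   0.1 -0.2  0.1
  0.  -0.1 -0.1 -0.2 -0.2  0.4  0.1 -2.5  2.3  0.1 -1.   1.8 -1.8 -0.1
  0.1 -0.2  0.   0.2  0.1  0.1 -0.   0.   0.1  0.3 -0.5  0.3  0.2 -0.2
  0.   0.   0.7  0.5  0.3 -0.4]
205 -0.25 [[509. 227.]] [[466. 308.]]
205 -0.22 [[499. 228.]] [[462. 296.]]
205 -0.2 [[492. 229.]] [[459. 289.]]
205 -0.18 [[485. 231.]] [[457. 281.]]
205 -0.15 [[474. 233.]] [[453. 270.]]
205 -0.1 [[456. 236.]] [[446. 251.]]
212 -0.25 [[514. 223.]] [[469. 307.]]
212 -0.22 [[503. 224.]] [[465. 295.]]
212 -0.2 [[496. 226.]] [[462. 287.]]
212 -0.18 [[489. 227.]] [[459. 279.]]
212 -0.15 [[478. 229.]] [[455. 267.]]
212 -0.1 [[459. 232.]] [[448. 248.]]
218 -0.25 [[518. 219.]] [[472. 307.]]
218 -0.22 [[507. 221.]] [[467. 294.]]
218 -0.2 [[500. 222.]] [[464. 286.]]
218 -0.18 [[492. 223.]] [[461. 278.]]
218 -0.15 [[480. 225.]] [[457. 265.]]
218 -0.1 [[461. 229.]] [[449. 245.]]
-0.4 -133 [[527. 484.]] [[214. 419.]]
-0.4 -163 [[539. 533.]] [[163. 436.]]
-0.4 -196 [[552. 587.]] [[106. 456.]]
-0.5 -133 [[542. 481.]] [[220. 438.]]
-0.5 -163 [[554. 529.]] [[169. 455.]]
-0.5 -196 [[567. 583.]] [[112. 474.]]
-0.6 -133 [[555. 478.]] [[226. 455.]]
-0.6 -163 [[567. 527.]] [[174. 473.]]
-0.6 -196 [[580. 580.]] [[118. 492.]]
-0.7 -133 [[568. 476.]] [[231. 472.]]
-0.7 -163 [[579. 524.]] [[180. 490.]]
-0.7 -196 [[592. 577.]] [[123. 509.]]
-0.8 -133 [[578. 475.]] [[236. 488.]]
-0.8 -163 [[590. 522.]] [[185. 506.]]
-0.8 -196 [[603. 575.]] [[129. 525.]]
tip -0.42 [[545. 231.]] [[476. 368.]]
tip -0.4 [[540. 232.]] [[474. 361.]]
tip -0.36 [[528. 233.]] [[470. 347.]]
```

```bash
cat >> h.py <<'E'
p0=np.array([643.77,-8.24,0.233])
from scipy.spatial.transform import Rotation as Ro
def tooldelta(state,target,yaw=0.233):
    R=Ro.from_rotvec(state["orientation"]).as_matrix()
    d=R.T@(np.array(target)-state["position"])
    c,s=np.cos(yaw),np.sin(yaw)
    Rt=np.array([[c,s,0],[s,-c,0],[0,0,-1]])
    return d/10,Ro.from_matrix(R.T@Rt).as_rotvec()
E
python3 - <<'E'
from h import *
from workcell import sensors
s=sensors.get_state()
g=st(p0,arc(110,-.4,-164))[0]; print(g)
d,w=tooldelta(s,g+[0,0,90]);print(d.round(2),w.round(3))
# shift in final tool axes
c,sn=np.cos(.233),np.sin(.233);Rt=np.array([[c,sn,0],[sn,-c,0],[0,0,-1]])
print((Rt.T@(g+[0,0,90]-s["position"])/10).round(2))
E
```

```text
[494.09232362 -87.78569506 251.31670934]
[ 43.95 -28.27 -10.21] [-0.001 -0.     0.095]
[ 41.08 -32.29 -10.24]
```

Emit:
servo_tool --pt "0 0 0.095 0 0 -3 1" --pt "0 0 0 0 0 -3.5 1" --pt "0 0 0 1.5 -1.2 -3.7 1" --pt "0 0 0 2.4 -1.9 0 1" --pt "0 0 0 2.4 -1.9 0 1" --pt "0 0 0 2.4 -1.9 0 1" --pt "0 0 0 2.4 -1.9 0 1" --pt "0 0 0 2.4 -1.9 0 1" --pt "0 0 0 2.4 -1.9 0 1" --pt "0 0 0 2.4 -1.9 0 1" --pt "0 0 0 2.4 -1.9 0 1" --pt "0 0 0 2.4 -1.9 0 1" --squeeze 40

```text
clock: 1.15
position: [352.1, -264.3, 341.2]
orientation: [-3.12, -0.365, 0.0]
contact_force: [0.2, -0.0, -0.3]
finger_gap: 85.3
```

Emit:
servo_tool --pt "0 0 0 2.4 -1.9 0 1" --pt "0 0 0 2.4 -1.9 0 1" --pt "0 0 0 2.4 -1.9 0 1" --pt "0 0 0 2.4 -1.9 0 1" --pt "0 0 0 2.4 -1.9 0 1" --pt "0 0 0 2.4 -1.9 0 1" --pt "0 0 0 2.0 -1.5 0 1" --pt "0 0 0 1 -1 0 1" --pt "0 0 0 0 0 0 1" --pt "0 0 0 0 0 0 1"

```text
clock: 1.98
position: [488.8, -90.0, 341.0]
orientation: [-3.12, -0.367, 0.001]
contact_force: [-0.7, -0.7, 0.1]
finger_gap: 85.1
```

```bash
python3 - <<'E'
from h import *
from workcell import sensors, imaging
s=sensors.get_state()
g=st(p0,arc(110,-.4,-164))[0]
print(tooldelta(s,g+[0,0,-11]))
for n in ["top","side","wrist"]:
    d=imaging.capture(n); cv2.imwrite(f"pics/{n}1.png",d["frame"])
    K,T=d["camera_matrix"],d["T"]
    def pr(P): c=(np.atleast_2d(P)-T[:3,3])@T[:3,:3];q=c@K.T;return q[:,:2]/q[:,2:]
    if n=="wrist": print(pr(st(p0,[arc(110,-.4,x) for x in(-133,-163,-196)])))
a=cv2.imread("pics/top1.png");b=cv2.imread("pics/side1.png");c=cv2.imread("pics/wrist1.png")
out=np.vstack([np.hstack([a[60:260,150:400],b[110:310,150:400]])])
cv2.imwrite("pics/m1.png",cv2.resize(out,None,fx=1.6,fy=1.6,interpolation=cv2.INTER_CUBIC))
E
```

```text
(array([ 0.56919978, -0.08936762, 10.06679552]), array([-0.00019685,  0.00062361,  0.00130989]))
[[250.85723821 147.46616658]
 [250.97869176 188.33377117]
 [251.10164774 229.70692081]]
```

View pics/m1.png

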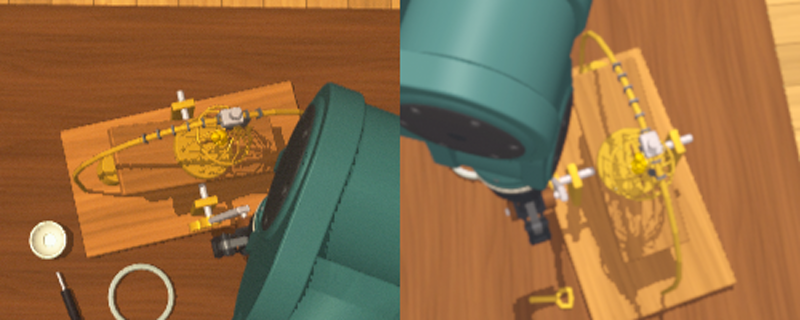

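View pics/wrist1.png

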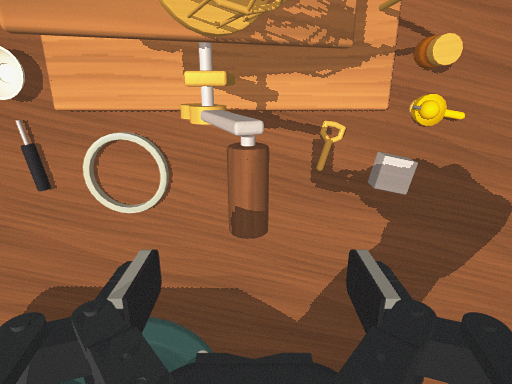

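The wrist view shows the sleeve centred at column 248 and rows 143-236, with the jaws centred at about 255. That agrees with the model within about 1 mm, so I'm going down and pinching.

Emit:
servo_tool --pt "0 0 0 0.3 -0.1 1 1" --pt "0 0 0 0.25 -0.05 2 1" --pt "0 0 0 0 0 2 1" --pt "0 0 0 0 0 2 1" --pt "0 0 0 0 0 2 1" --pt "0 0 0 0 0 1 1" --pt "0 0 0 0 0 0 1" --pt "0 0 0 0 0 0 -1" --pt "0 0 0 0 0 0 -1" --pt "0 0 0 0 0 0 -1" --pt "0 0 0 0 0 0 -1" --pt "0 0 0 0 0 0 -1" --squeeze 40

```text
clock: 3.13
position: [494.1, -87.8, 241.9]
orientation: [3.12, 0.365, 0.001]
contact_force: [-0.3, -2.5, 7.0]
finger_gap: 28.8
```

Emit:
servo_tool --pt "0 0 0 0 0 0 -1" --pt "0 0 0 0 0 0 -1"

```text
clock: 3.3
position: [494.1, -87.9, 241.8]
orientation: [3.119, 0.365, 0.001]
contact_force: [0.2, -2.6, 5.0]
finger_gap: 28.9
```

```bash
python3 - <<'E'
from h import *
from workcell import imaging
out=[]
for n,c in (("side",(305,205)),("top",(290,145))):
    f=imaging.capture(n)["frame"]; cv2.imwrite(f"pics/{n}2.png",f)
    x0,y0=c[0]-32,c[1]-36
    b=cv2.resize(f[y0:y0+72,x0:x0+64],None,fx=6,fy=6,interpolation=cv2.INTER_CUBIC)
    for r,col in((185,(255,0,0)),(165,(0,255,0)),(150,(0,0,255))):
        for a in (-.4,-.3,-.2,-.1):
            q=(proj(n,st(p0,arc(r,a)))[0]-[x0,y0]+0.5)*6; cv2.circle(b,tuple(int(v) for v in q),2,col,-1)
    out.append(b)
cv2.imwrite("pics/m2.png",np.hstack(out))
E
```

```text
(no output)
```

View pics/m2.png

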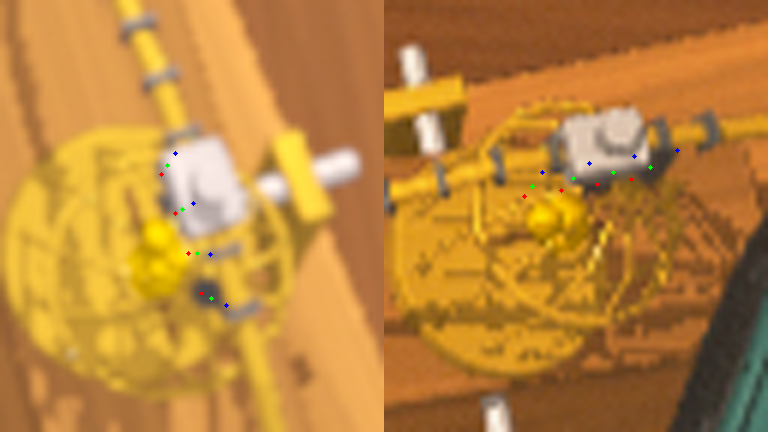

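```bash
python3 - <<'E'
from h import *
from workcell import imaging
f=cv2.imread("pics/side2.png"); g=f[200:235,295:325].max(axis=2); print(g[5:28])
f=cv2.imread("pics/top2.png"); g=f[128:142,322:340].max(axis=2); print(g)
def ray(n,px):
    K,T=C[n]; d=T[:3,:3]@np.linalg.inv(K)@[*px,1]; return T[:3,3],d/np.linalg.norm(d)
# blob
s=np.array([206,293])/6-.5+[273,169]; t=(np.array([655-384,166]))/6-.5+[258,109]; print(s,t)
a,d=ray("side",s-[.22,-.24]); b,e=ray("top",t-[.47,.32])
M=np.c_[d,-e]; k=np.linalg.lstsq(M,b-a,rcond=None)[0]; P,Q=a+d*k[0],b+e*k[1]; print(P,Q)
W=(P+Q)/2-[p0[0],p0[1],0]; c,sn=np.cos(p0[2]),np.sin(p0[2]); l=[c*W[0]+sn*W[1],-sn*W[0]+c*W[1],W[2]]; print(l,np.hypot(l[1],l[2]-150),np.arctan2(l[1],l[2]-150))
E
```

```text
[[179 202 234 243 227 203 203 186 191 215 211 196 189 186 187 209 222 221
  230 226 192 158 186 225 219 173 148 159 206 228]
 [176 177 229 254 253 238 235 215 180 213 226 216 202 190 182 189 209 230
  238 220 186 172 184 216 229 202 155 150 165 174]
 [190 182 238 255 255 255 246 223 177 193 217 218 203 192 192 198 227 245
  240 218 185 169 178 197 225 217 171 152 155 158]
 [214 197 233 255 255 255 243 229 215 195 205 219 210 205 220 225 233 235
  236 233 201 156 150 167 210 216 180 155 155 162]
 [226 200 214 239 254 253 241 242 240 227 226 238 228 216 229 226 212 203
  225 236 206 153 149 176 209 215 190 159 157 179]
 [221 193 192 203 221 231 244 249 251 250 235 231 215 193 200 193 175 173
  218 234 207 167 175 208 220 223 207 164 169 206]
 [223 208 194 195 204 222 250 255 255 252 226 206 175 157 167 178 180 185
  221 236 222 215 218 218 219 230 216 169 189 224]
 [234 224 207 225 237 234 242 254 254 236 216 202 197 192 196 217 220 207
  224 243 238 228 214 190 198 229 218 178 208 234]
 [238 225 215 245 255 245 226 231 226 212 207 207 229 225 215 236 242 228
  228 236 228 204 168 157 
[... 2399 characters left out ...]
25  74  69  71  86  88  85  83  84  81  81  75  75]
 [207 207 212 213 164  76  69  70  70  92  92  86  86  84  84  83  82  78]
 [211 212 213 186  95  72  73  70  73  94  93  90  91  85  90  86  87  84]
 [159 160 162 118  68  71  69  68  76  95  96  96  93  94  90  89  87  89]
 [124 123 102  74  79  73  72  69  82 100  96  94  92  94  90  94  91  92]
 [124  99  69  77  84  84  76  69  92 101  97  96  94  96  94  96  94  93]]
[306.83333333 217.33333333] [302.66666667 136.16666667]
[655.09911676 -70.95373666 309.51074529] [657.82539263 -70.22044056 310.12334388]
[np.float64(-2.0465007940704982), np.float64(-63.59296047433496), np.float64(309.8170445841651)] 172.0045126196035 -0.3787042212311715
```

```bash
python3 - <<'E'
from h import *
def ray(n,px):
    K,T=C[n]; d=T[:3,:3]@np.linalg.inv(K)@[*px,1]; return T[:3,3],d/np.linalg.norm(d)
res={}
for n,(x0,y0,x1,y1) in (("side",(265,190,330,240)),("top",(265,125,310,165))):
    f=cv2.imread(f"pics/{n}2.png")[y0:y1,x0:x1].astype(int)
    m=((f[...,2]>225)&(f[...,1]>165)&(f[...,0]<45)).astype(np.uint8)
    k,l,s,c=cv2.connectedComponentsWithStats(m)
    for i in range(1,k):
        if s[i,4]>5: print(n,s[i],c[i]+[x0,y0])
    print(f[int(211.5-y0) if n=="side" else int(145.6-y0), (int(299.7-x0) if n=="side" else int(287.3-x0))-6:][:14].tolist())
    i=1+np.argmax(s[1:,4]); res[n]=c[i]+[x0,y0]
a,d=ray("side",res["side"]-[.22,-.24]); b,e=ray("top",res["top"]-[.47,.32])
k=np.linalg.lstsq(np.c_[d,-e],b-a,rcond=None)[0]; P,Q=a+d*k[0],b+e*k[1]; print(P,Q)
W=(P+Q)/2-[p0[0],p0[1],0]; c,sn=np.cos(p0[2]),np.sin(p0[2]); l=[c*W[0]+sn*W[1],-sn*W[0]+c*W[1],W[2]]; print(l,np.hypot(l[1],l[2]-150),np.arctan2(l[1],l[2]-150))
for r in (70,100,150,165,175):
  print(r,[(proj("side",st(p0,arc(r,a)))[0]+[.22,-.24]).round(1).tolist() for a in (-.4,-.3,-.2,-.1)],[(proj("top",st(p0,arc(r,a)))[0]+[.47,.32]).round(1).tolist() for a in (-.4,-.3,-.2,-.1)])
E
```

```text
side [32 15  7 11 44] [299.86363636 209.79545455]
side [29 21  3  4  6] [294.83333333 212.66666667]
[[60, 199, 247], [40, 191, 239], [0, 177, 223], [0, 164, 208], [0, 151, 194], [0, 151, 195], [0, 158, 204], [0, 176, 222], [0, 204, 250], [0, 214, 255], [14, 225, 255], [68, 217, 252], [61, 181, 226], [74, 168, 206]]
top [0 0 6 2 8] [267.   125.25]
top [ 4  9  7  5 14] [272.42857143 136.78571429]
top [13  9  7  3  9] [281.11111111 135.11111111]
top [17 16  8  6 24] [285.25       143.45833333]
[[19, 148, 211], [0, 188, 244], [0, 213, 252], [0, 217, 252], [0, 192, 246], [0, 161, 223], [0, 126, 173], [0, 199, 248], [0, 164, 228], [9, 139, 197], [4, 111, 160], [34, 146, 212], [36, 92, 150], [44, 103, 170]]
[651.39554861 -37.06765269 249.15466942] [654.91545026 -36.11223686 249.91579113]
[np.float64(2.5859540789652558), np.float64(-29.750963177220918), np.float64(249.5352302759336)] 103.8863892723945 -0.29044623442313755
70 [[297.6, 212.9], [296.7, 210.1], [295.8, 207.2], [294.7, 204.4]] [[283.4, 148.6], [281.0, 149.0], [278.4, 149.4], [275.8, 149.9]]
100 [[300.7, 214.4], [299.4, 210.2], [297.9, 206.0], [296.5, 201.9]] [[289.0, 145.1], [285.4, 145.6], [281.7, 146.2], [277.8, 147.0]]
150 [[306.2, 217.1], [304.2, 210.5], [301.9, 203.9], [299.6, 197.3]] [[299.2, 138.8], [293.6, 139.5], [287.6, 140.5], [281.5, 141.6]]
165 [[308.0, 218.0], [305.7, 210.6], [303.2, 203.2], [300.6, 195.8]] [[302.4, 136.8], [296.2, 137.6], [289.5, 138.6], [282.7, 139.9]]
175 [[309.3, 218.6], [306.8, 210.6], [304.1, 202.7], [301.2, 194.8]] [[304.6, 135.4], [298.0, 136.2], [290.9, 137.4], [283.5, 138.7]]
```

```bash
cat > step.py <<'E'
import sys,json,os
from h import *
from workcell import sensors, imaging
OFF={"side":np.array([.22,-.24]),"top":np.array([.47,.32])}
def pj(n,r,a): return proj(n,st(p0,arc(r,a)))[0]+OFF[n]
FE=[("side","bird",(298.7,210.8),(13,15),.05),("side","ptr",(307,217.3),(9,9),0),("top","bird",(287.5,146.),(13,12),.05),("top","ptr",(302.7,136.),(9,7),0)]
RB={"bird":97,"ptr":163}
ref={n:cv2.imread(f"pics/{n}2.png") for n in("side","top")}
G=np.arange(-.46,.36,.004)
def measure(n,img):
    o=[]
    for (m,k,c,wh,da) in FE:
        if m!=n: continue
        T=cv2.getRectSubPix(ref[n],wh,c).astype(float); T-=T.mean((0,1))
        b=pj(n,RB[k],-.4+da); sc=[]
        for th in G:
            q=np.array(c)+pj(n,RB[k],th+da)-b
            W=cv2.getRectSubPix(img,wh,tuple(map(float,q))).astype(float);W-=W.mean((0,1))
            sc.append((T*W).sum()/np.sqrt((T*T).sum()*(W*W).sum()))
        sc=np.array(sc);i=int(sc.argmax())
        th=G[i]
        if 0<i<len(G)-1:
            d=sc[i-1]-2*sc[i]+sc[i+1]; th+=.004*.5*(sc[i-1]-sc[i+1])/d
        o.append((k,round(float(th),3),round(float(sc[i]),2)))
    return o
def sim(par,ph_t,ph_v,t0,t1,x0,out_t):
    g,k,bias=par; I=.035*g/.43; h=.004
    n=int(np.ceil((t1-t0)/h)); ts=t0+np.arange(n+1)*h; ph=np.interp(ts,ph_t,ph_v)+bias
    th,w=x0; TH=np.empty(n+1);W=np.empty(n+1)
    for i in range(n+1):
        TH[i]=th;W[i]=w
        a=(g*np.sin(th)+k*(ph[i]-th)-.02*w)/I
        w+=a*h; th+=w*h
        if th<-.4: th=-.4; w=max(w,0)
    return np.interp(out_t,ts,TH),np.interp(out_t,ts,W)
L="log.json"
def load():
    if os.path.exists(L): return json.load(open(L))
    return {"t":[0.,3.5],"yz":[[-43.*0+110*np.sin(-.4),110*np.cos(-.4)]]*2,"z":[]}
def phi(yz): yz=np.array(yz); return np.arctan2(yz[:,0],yz[:,1])
def main(rows,target,N,over=None):
    lg=load(); s=sensors.get_state(); t=s["clock"]
    t0=t-len(rows)/12
    y,z=lg["yz"][-1]; lg["t"].append(t0);lg["yz"].append([y,z])
    for i,(dy,dz) in enumerate(rows):
        y-=dy*10; z-=dz*10; lg["t"].append(t0+(i+1)/12); lg["yz"].append([y,z])
    f1=imaging.capture("side")["frame"]; f2=imaging.capture("top")["frame"]
    m1,m2=measure("side",f1),measure("top",f2)
    tag=f"{t:.2f}"; cv2.imwrite(f"pics/s{tag}.png",f1);cv2.imwrite(f"pics/t{tag}.png",f2)
    out=[]
    for f,c in((f1,(300,203)),(f2,(290,145))):
        x0,y0=c[0]-32,c[1]-36; out.append(cv2.resize(f[y0:y0+72,x0:x0+64],None,fx=6,fy=6,interpolation=cv2.INTER_CUBIC))
    cv2.imwrite("pics/now.png",np.hstack(out))
    print("t",t,"side",m1,"top",m2,"gap",round(s["finger_gap"],1),"F",s["contact_force"].round(1))
    W=s["position"]-[p0[0],p0[1],0]; sy=-np.sin(p0[2])*W[0]+np.cos(p0[2])*W[1]; sz=W[2]-150+9.5
    print("cmd yz",round(y,1),round(z,1),"meas",round(sy,1),round(sz,1),"phi",round(float(np.arctan2(y,z)),3))
    for mm,tt in((m1,t),(m2,t+.05)):
        for k,th,sc in mm:
            if sc>.75: lg["z"].append([tt,th,(.012 if k=="bird" else .007)/max(sc,.3)**2*(1.3 if tt>t else 1)])
    if over is not None: lg["z"]=[q for q in lg["z"] if q[0]<t-.001]+[[t,over,.006]]
    lg["t"].append(t+.1);lg["yz"].append([y,z])
    json.dump(lg,open(L,"w"))
    Z=np.array(lg["z"]); tt=np.array(lg["t"]); pv=phi(lg["yz"]); now=t+.1
    ti=3.4
    # windowed fit: parameters + random torque ignored
    pr=np.array([.43,.30,0.]); sd=np.array([.04,.02,.03])
    w=1+ (now-Z[:,0])/3
    def res(q): 
        th,_=sim(q[:3],tt,pv,ti,now,(-.4,0),Z[:,0]); return np.r_[(th-Z[:,1])/Z[:,2]/w,(q[:3]-pr)/sd]
    # first stage: params from start; second: state in last 1.6 s window
    q=least_squares(res,lg.get("par",pr.tolist()),diff_step=1e-3,x_scale=sd,loss="soft_l1",max_nfev=30).x if len(lg["z"])<60 or "par" not in lg else np.array(lg["par"])
    lg["par"]=q.tolist()
    tw=max(ti,now-1.7); Zw=Z[Z[:,0]>=tw]
    a0,w0=sim(q,tt,pv,ti,tw,(-.4,0),np.array([tw]))
    i0=Zw[Zw[:,0]<Zw[0,0]+.06]
    def res2(x): 
        th,_=sim([q[0],q[1],q[2]+x[2]],tt,pv,tw,now,x[:2],Zw[:,0]); return np.r_[(th-Zw[:,1])/Zw[:,2],x[2]/.015,(x[1]-w0[0])/.3]
    x=least_squares(res2,[np.median(i0[:,1]),w0[0],0],diff_step=1e-4,x_scale=[.1,.3,.02]).x
    Q=[q[0],q[1],q[2]+x[2]]
    th,wv=sim(Q,tt,pv,tw,now+.004,x[:2],np.array([now])); th,wv=th[0],wv[0]
    lg["par"]=q.tolist(); json.dump(lg,open(L,"w"))
    print("par",q.round(3),"dbias",round(x[2],3),"now th %.3f w %.3f"%(th,wv))
    eq=lambda T:T-Q[0]*np.sin(T)/Q[1]-Q[2]
    print("phi_eq(target) %.3f  liftoff %.3f"%(eq(target),eq(-.4)))
    # plan: u1 for n1 rows, u2 afterwards
    p1=float(np.arctan2(y,z)); n1=N//2; pe=eq(target)
    def traj(u):
        v=[p1]; 
        for i in range(N):
            tg=u[0] if i<n1 else u[1]; v.append(v[-1]+np.clip(tg-v[-1],-.12,.12))
        return np.array(v)
    def cost(u):
        v=traj(u); T=now+np.r_[np.arange(N+1)/12,(N+1.2)/12,99]; vv=np.r_[v,v[-1],v[-1]]
        te=now+(N+1.2)/12; a,b=sim(Q,T,vv,now,te,(th,wv),np.array([te])); a,b=a[0],b[0]
        aa,bb=sim(Q,T,vv,now,te,(th,wv),np.linspace(now,te,20))
        return np.r_[(b+2.23*(a-target))*6,(a-target)*3,b*2,(u[0]-pe)*.25,(u[1]-pe)*.6,np.clip(np.abs(bb)-.35,0,None)*10]
    u=least_squares(cost,[pe+.01,pe],diff_step=1e-3).x
    v=traj(u); T=now+np.r_[np.arange(N+1)/12,99]; a,b=sim(Q,T,np.r_[v,v[-1]],now,now+1.5,(th,wv),now+np.arange(1,N+7)/12)
    print("u",u.round(3),"pred th",a.round(2),"w",b.round(2))
    R=[];cy,cz=y,z
    for vv in v[1:]:
        ny,nz=110*np.sin(vv),110*np.cos(vv); dy,dz=round(-(ny-cy)/10,2),round(-(nz-cz)/10,2); cy-=dy*10;cz-=dz*10; R.append([0,0,0,0,dy,dz,-1])
    print("rows",json.dumps(R)); print("log",json.dumps([[r[4],r[5]] for r in R]))
if __name__=="__main__":
    main(json.loads(sys.argv[1]),float(sys.argv[2]),int(sys.argv[3]),float(sys.argv[4]) if len(sys.argv)>4 else None)
E
python3 - <<'E'
from step import *
for n in("side","top"): print(measure(n,ref[n]))
# ramp to phi .05
y,z=110*np.sin(-.4),110*np.cos(-.4);R=[]
for v in np.linspace(-.4,.05,11)[1:]:
    dy,dz=round(-(110*np.sin(v)-y)/10,2),round(-(110*np.cos(v)-z)/10,2);y-=dy*10;z-=dz*10;R.append([0,0,0,0,dy,dz,-1])
print(R,[r[4:6] for r in R])
E
```

```text
[('bird', -0.4, 1.0), ('ptr', -0.4, 1.0)]
[('bird', -0.4, 1.0), ('ptr', -0.4, 1.0)]
[[0, 0, 0, 0, np.float64(-0.46), np.float64(-0.18), -1], [0, 0, 0, 0, np.float64(-0.47), np.float64(-0.16), -1], [0, 0, 0, 0, np.float64(-0.47), np.float64(-0.14), -1], [0, 0, 0, 0, np.float64(-0.48), np.float64(-0.12), -1], [0, 0, 0, 0, np.float64(-0.49), np.float64(-0.1), -1], [0, 0, 0, 0, np.float64(-0.49), np.float64(-0.08), -1], [0, 0, 0, 0, np.float64(-0.49), np.float64(-0.05), -1], [0, 0, 0, 0, np.float64(-0.49), np.float64(-0.03), -1], [0, 0, 0, 0, np.float64(-0.5), np.float64(-0.01), -1], [0, 0, 0, 0, np.float64(-0.49), np.float64(0.02), -1]] [[np.float64(-0.46), np.float64(-0.18)], [np.float64(-0.47), np.float64(-0.16)], [np.float64(-0.47), np.float64(-0.14)], [np.float64(-0.48), np.float64(-0.12)], [np.float64(-0.49), np.float64(-0.1)], [np.float64(-0.49), np.float64(-0.08)], [np.float64(-0.49), np.float64(-0.05)], [np.float64(-0.49), np.float64(-0.03)], [np.float64(-0.5), np.float64(-0.01)], [np.float64(-0.49), np.float64(0.02)]]
```

Emit:
servo_tool --pt "0 0 0 0 -0.46 -0.18 -1" --pt "0 0 0 0 -0.47 -0.16 -1" --pt "0 0 0 0 -0.47 -0.14 -1" --pt "0 0 0 0 -0.48 -0.12 -1" --pt "0 0 0 0 -0.49 -0.1 -1" --pt "0 0 0 0 -0.49 -0.08 -1" --pt "0 0 0 0 -0.49 -0.05 -1" --pt "0 0 0 0 -0.49 -0.03 -1" --pt "0 0 0 0 -0.5 -0.01 -1" --pt "0 0 0 0 -0.49 0.02 -1"

```text
clock: 4.23
position: [482.8, -40.5, 250.5]
orientation: [3.12, 0.365, 0.002]
contact_force: [-2.3, -0.8, 9.3]
finger_gap: 28.9
```

```bash
sed -i 's/\[0.,3.5\]/[0.,3.3]/' step.py; python3 step.py "[[-0.46,-0.18],[-0.47,-0.16],[-0.47,-0.14],[-0.48,-0.12],[-0.49,-0.1],[-0.49,-0.08],[-0.49,-0.05],[-0.49,-0.03],[-0.5,-0.01],[-0.49,0.02]]" -0.185 6
```

```text
t 4.2333 side [('bird', -0.4, 1.0), ('ptr', -0.4, 1.0)] top [('bird', -0.372, 0.6), ('ptr', -0.4, 1.0)] gap 28.9 F [-2.3 -0.8  9.3]
cmd yz 5.5 109.8 meas 5.8 110.0 phi 0.05
par [0.43 0.3  0.  ] dbias 0.0 now th -0.400 w 0.000
phi_eq(target) 0.079  liftoff 0.158
u [0.079 0.079] pred th [-0.4 -0.4 -0.4 -0.4 -0.4 -0.4 -0.4 -0.4 -0.4 -0.4 -0.4 -0.4] w [0. 0. 0. 0. 0. 0. 0. 0. 0. 0. 0. 0.]
rows [[0, 0, 0, 0, -0.32, 0.02, -1], [0, 0, 0, 0, 0.0, -0.0, -1], [0, 0, 0, 0, 0.0, -0.0, -1], [0, 0, 0, 0, 0.0, -0.0, -1], [0, 0, 0, 0, 0.0, -0.0, -1], [0, 0, 0, 0, 0.0, -0.0, -1]]
log [[-0.32, 0.02], [0.0, -0.0], [0.0, -0.0], [0.0, -0.0], [0.0, -0.0], [0.0, -0.0]]
```

View pics/now.png

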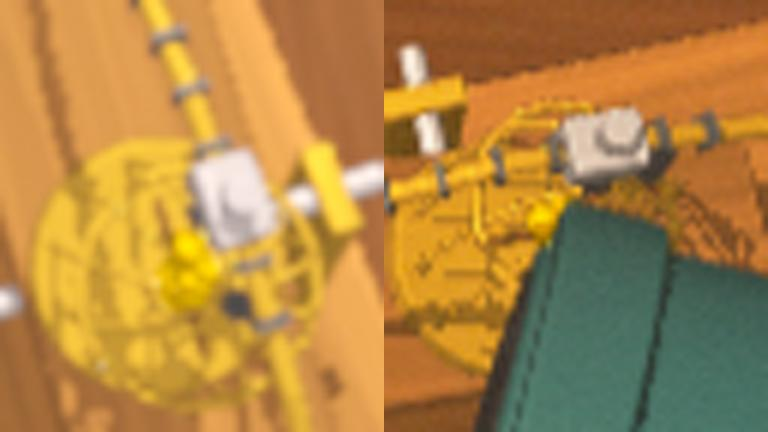

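Emit:
servo_tool --pt "0 0 0 0 -0.93 0.1 -1" --pt "0 0 0 0 -0.92 0.14 -1" --pt "0 0 0 0 0 0 -1" --pt "0 0 0 0 0 0 -1"

```text
clock: 4.67
position: [478.4, -22.4, 247.9]
orientation: [3.12, 0.366, 0.001]
contact_force: [-3.7, -0.7, 9.4]
finger_gap: 29.1
```

```bash
python3 step.py "[[-0.93,0.10],[-0.92,0.14],[0,0],[0,0]]" -0.185 5
```

```text
t 4.6667 side [('bird', -0.394, 0.99), ('ptr', -0.393, 0.99)] top [('bird', -0.395, 0.6), ('ptr', -0.397, 0.98)] gap 29.1 F [-3.7 -0.7  9.4]
cmd yz 24.0 107.4 meas 24.4 107.4 phi 0.219
par [ 0.441  0.296 -0.004] dbias -0.001 now th -0.389 w 0.078
phi_eq(target) 0.094  liftoff 0.185
u [0.094 0.094] pred th [-0.38 -0.38 -0.38 -0.39 -0.4  -0.4  -0.4  -0.4  -0.4  -0.4  -0.4 ] w [ 0.06  0.01 -0.05 -0.11 -0.13  0.    0.    0.    0.    0.    0.  ]
rows [[0, 0, 0, 0, 1.3, -0.2, -1], [0, 0, 0, 0, 0.06, -0.01, -1], [0, 0, 0, 0, 0.0, 0.0, -1], [0, 0, 0, 0, 0.0, 0.0, -1], [0, 0, 0, 0, 0.0, 0.0, -1]]
log [[1.3, -0.2], [0.06, -0.01], [0.0, 0.0], [0.0, 0.0], [0.0, 0.0]]
```

View pics/now.png

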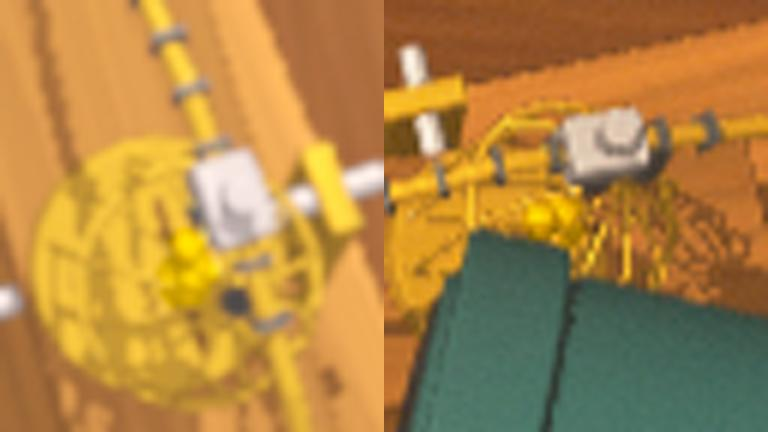

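Emit:
servo_tool --pt "0 0 0 0 0 0 -1" --pt "0 0 0 0 0 0 -1" --pt "0 0 0 0 0 0 -1" --pt "0 0 0 0 0 0 -1"

```text
clock: 5.1
position: [478.6, -22.8, 248.0]
orientation: [3.12, 0.365, 0.001]
contact_force: [-3.1, 0.4, 10.1]
finger_gap: 29.0
```

```bash
python3 - <<'E'
s=open('step.py').read()
s=s.replace("    u=least_squares(cost,[pe+.01,pe],diff_step=1e-3).x\n","    u=min((least_squares(cost,[a0_,b0_],diff_step=1e-2,bounds=([-.5,-.5],[.5,.5])) for a0_ in(pe-.15,pe+.01,pe+.15) for b0_ in (pe,)),key=lambda r:r.cost).x\n")
open('step.py','w').write(s)
E
python3 step.py "[[0,0],[0,0],[0,0],[0,0]]" -0.185 6
```

```text
t 5.1 side [('bird', -0.322, 0.87), ('ptr', -0.329, 0.77)] top [('bird', -0.429, 0.49), ('ptr', -0.397, 0.73)] gap 29.0 F [-3.1  0.4 10.1]
cmd yz 24.0 107.4 meas 24.0 107.5 phi 0.219
par [ 0.437  0.298 -0.003] dbias -0.0 now th -0.301 w 0.290
phi_eq(target) 0.088  liftoff 0.174
u [0.091 0.016] pred th [-0.28 -0.25 -0.23 -0.21 -0.2  -0.19 -0.19 -0.19 -0.19 -0.2  -0.22 -0.23] w [ 0.3   0.27  0.24  0.19  0.13  0.07  0.02 -0.03 -0.08 -0.13 -0.18 -0.24]
rows [[0, 0, 0, 0, 1.3, -0.2, -1], [0, 0, 0, 0, 0.1, -0.01, -1], [0, 0, 0, 0, -0.0, -0.0, -1], [0, 0, 0, 0, 0.82, -0.05, -1], [0, 0, 0, 0, 0.0, 0.0, -1], [0, 0, 0, 0, 0.0, 0.0, -1]]
log [[1.3, -0.2], [0.1, -0.01], [-0.0, -0.0], [0.82, -0.05], [0.0, 0.0], [0.0, 0.0]]
```

View pics/now.png

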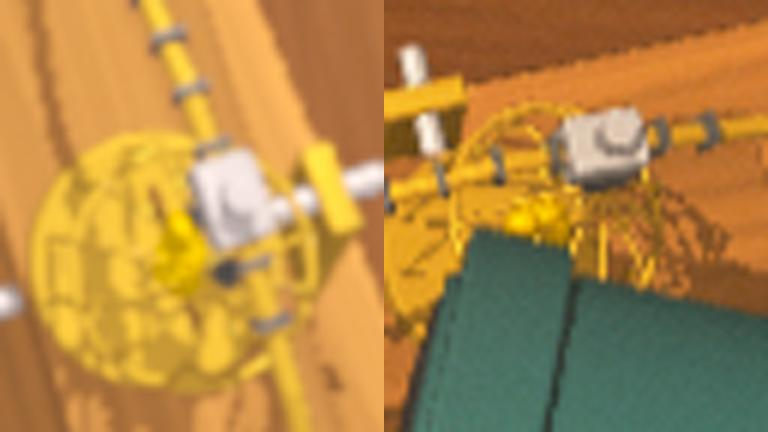

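Emit:
servo_tool --pt "0 0 0 0 1.3 -0.2 -1" --pt "0 0 0 0 0.1 -0.01 -1" --pt "0 0 0 0 0 0 -1" --pt "0 0 0 0 0.82 -0.05 -1"

```text
clock: 5.53
position: [483.6, -44.0, 250.7]
orientation: [3.12, 0.366, 0.002]
contact_force: [-1.2, -0.5, 5.0]
finger_gap: 28.7
```

```bash
sed -i 's/for mm,tt in((m1,t),(m2,t+.05)):/for mm,tt in((m1,t),):/' step.py
python3 step.py "[[1.3,-0.2],[0.1,-0.01],[0,0],[0.82,-0.05]]" -0.185 6
```

```text
t 5.5333 side [('bird', -0.195, 0.67), ('ptr', -0.202, 0.34)] top [('bird', -0.205, 0.63), ('ptr', -0.397, 0.72)] gap 28.7 F [-1.2 -0.5  5. ]
cmd yz 1.8 110.0 meas 2.1 110.2 phi 0.016
par [ 0.437  0.298 -0.003] dbias -0.0 now th -0.198 w 0.118
phi_eq(target) 0.088  liftoff 0.174
u [0.047 0.089] pred th [-0.19 -0.19 -0.18 -0.18 -0.18 -0.18 -0.18 -0.18 -0.18 -0.18 -0.18 -0.18] w [ 0.07  0.04  0.01 -0.   -0.   -0.   -0.    0.    0.    0.    0.    0.  ]
rows [[0, 0, 0, 0, -0.34, 0.01, -1], [0, 0, 0, 0, 0.0, 0.0, -1], [0, 0, 0, 0, 0.0, 0.0, -1], [0, 0, 0, 0, -0.46, 0.04, -1], [0, 0, 0, 0, -0.0, -0.0, -1], [0, 0, 0, 0, -0.0, -0.0, -1]]
log [[-0.34, 0.01], [0.0, 0.0], [0.0, 0.0], [-0.46, 0.04], [-0.0, -0.0], [-0.0, -0.0]]
```

View pics/now.png

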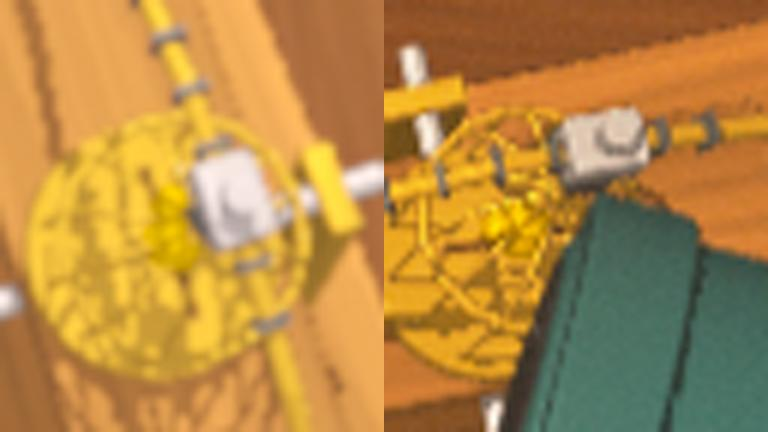

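Emit:
servo_tool --pt "0 0 0 0 -0.34 0.01 -1" --pt "0 0 0 0 0 0 -1" --pt "0 0 0 0 0 0 -1" --pt "0 0 0 0 -0.46 0.04 -1"

```text
clock: 5.97
position: [482.0, -37.1, 250.2]
orientation: [3.12, 0.364, 0.001]
contact_force: [-3.4, 0.2, 12.4]
finger_gap: 28.9
```

```bash
sed -i 's/if sc>.75:/if sc>(.5 if k=="bird" else .75):/' step.py
python3 - <<'E'
import json; l=json.load(open('log.json')); l["z"].append([5.5333,-.197,.015]); json.dump(l,open('log.json','w'))
E
python3 step.py "[[-0.34,0.01],[0,0],[0,0],[-0.46,0.04]]" -0.185 6
```

```text
t 5.9667 side [('bird', -0.194, 0.66), ('ptr', -0.199, 0.34)] top [('bird', -0.207, 0.64), ('ptr', -0.397, 0.72)] gap 28.9 F [-3.4  0.2 12.4]
cmd yz 9.8 109.5 meas 9.3 109.7 phi 0.089
par [ 0.432  0.299 -0.011] dbias 0.002 now th -0.178 w -0.000
phi_eq(target) 0.090  liftoff 0.172
u [0.076 0.097] pred th [-0.18 -0.18 -0.18 -0.18 -0.18 -0.18 -0.18 -0.18 -0.18 -0.18 -0.18 -0.18] w [-0.   -0.01 -0.02 -0.02 -0.01 -0.01 -0.    0.    0.01  0.01  0.02  0.02]
rows [[0, 0, 0, 0, 0.14, -0.02, -1], [0, 0, 0, 0, 0.0, 0.0, -1], [0, 0, 0, 0, 0.0, 0.0, -1], [0, 0, 0, 0, -0.23, 0.02, -1], [0, 0, 0, 0, -0.0, 0.0, -1], [0, 0, 0, 0, -0.0, 0.0, -1]]
log [[0.14, -0.02], [0.0, 0.0], [0.0, 0.0], [-0.23, 0.02], [-0.0, 0.0], [-0.0, 0.0]]
```

View pics/now.png

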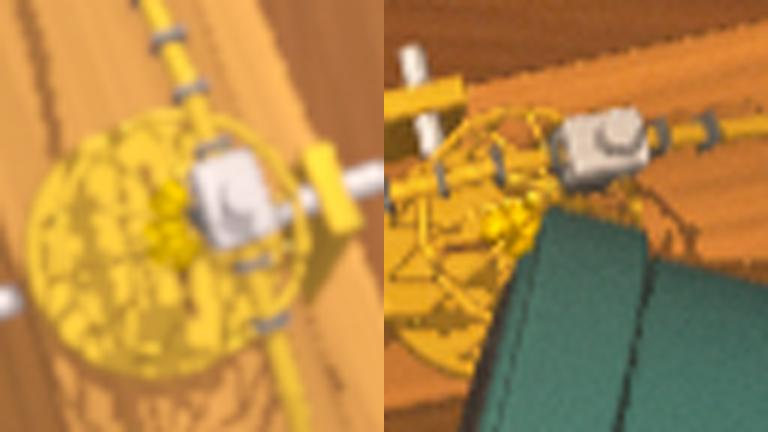

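```bash
python3 - <<'E'
s=open('step.py').read()
s=s.replace("""        T=cv2.getRectSubPix(ref[n],wh,c).astype(float); T-=T.mean((0,1))
""","""        T0=cv2.getRectSubPix(ref[n],wh,c).astype(float)
""").replace("""            W=cv2.getRectSubPix(img,wh,tuple(map(float,q))).astype(float);W-=W.mean((0,1))
""","""            W=cv2.getRectSubPix(img,wh,tuple(map(float,q))).astype(float)
            M=(cv2.getRectSubPix(MK,wh,tuple(map(float,q)))<.5) if n=="side" else np.ones((wh[1],wh[0]),bool)
            if M.sum()<.35*M.size: sc.append(-1.);continue
            T=T0[M]-T0[M].mean(0); W=W[M]-W[M].mean(0)
""").replace("def measure","""MK=np.zeros((384,512),np.float32); cv2.fillPoly(MK,[np.array([[298,193],[306,189],[310,188],[316,205],[304,210],[300,208]])],1.)
def measure""")
open('step.py','w').write(s)
E
python3 - <<'E'
from step import *
import glob
for f in sorted(glob.glob("pics/s[0-9]*.png")): print(f,measure("side",cv2.imread(f)))
# where is bird now, mask overlay
a=cv2.imread(sorted(glob.glob("pics/s[0-9].*.png"))[-1]); a[MK>.5]=a[MK>.5]//2
cv2.imwrite("pics/mask.png",cv2.resize(a[167:239,268:332],None,fx=6,fy=6,interpolation=cv2.INTER_NEAREST))
E
```

```text
pics/s4.23.png [('bird', -0.4, 1.0), ('ptr', -0.4, 1.0)]
pics/s4.67.png [('bird', -0.393, 0.98), ('ptr', -0.393, 0.99)]
pics/s5.10.png [('bird', -0.314, 0.91), ('ptr', -0.325, 0.79)]
pics/s5.53.png [('bird', -0.192, 0.74), ('ptr', -0.287, 0.3)]
pics/s5.97.png [('bird', -0.192, 0.73), ('ptr', -0.284, 0.38)]
```

View pics/mask.png

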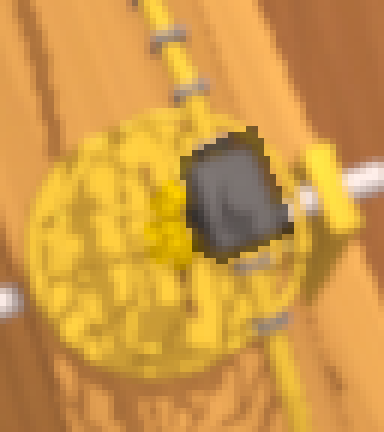

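Emit:
servo_tool --pt "0 0 0 0 0.1 -0.01 -1" --pt "0 0 0 0 0 0 -1" --pt "0 0 0 0 0 0 -1" --pt "0 0 0 0 -0.14 0.01 -1"

```text
clock: 6.4
position: [481.8, -36.5, 250.2]
orientation: [3.12, 0.365, 0.001]
contact_force: [-2.2, -0.9, 10.1]
finger_gap: 28.7
```

```bash
python3 step.py "[[0.1,-0.01],[0,0],[0,0],[-0.14,0.01]]" -0.185 6
```

```text
t 6.4 side [('bird', -0.242, 0.77), ('ptr', -0.316, 0.24)] top [('bird', -0.21, 0.61), ('ptr', -0.397, 0.75)] gap 28.7 F [-2.2 -0.9 10.1]
cmd yz 10.2 109.5 meas 9.9 109.7 phi 0.093
par [ 0.428  0.301 -0.02 ] dbias -0.007 now th -0.256 w -0.179
phi_eq(target) 0.104  liftoff 0.181
u [0.363 0.003] pred th [-0.27 -0.28 -0.28 -0.27 -0.25 -0.23 -0.22 -0.22 -0.22 -0.23 -0.25 -0.27] w [-0.16 -0.06  0.09  0.2   0.23  0.18  0.09  0.   -0.08 -0.16 -0.23 -0.31]
rows [[0, 0, 0, 0, -1.3, 0.2, -1], [0, 0, 0, 0, -1.27, 0.35, -1], [0, 0, 0, 0, -0.32, 0.12, -1], [0, 0, 0, 0, 1.26, -0.39, -1], [0, 0, 0, 0, 1.29, -0.24, -1], [0, 0, 0, 0, 1.32, -0.09, -1]]
log [[-1.3, 0.2], [-1.27, 0.35], [-0.32, 0.12], [1.26, -0.39], [1.29, -0.24], [1.32, -0.09]]
```

View pics/now.png

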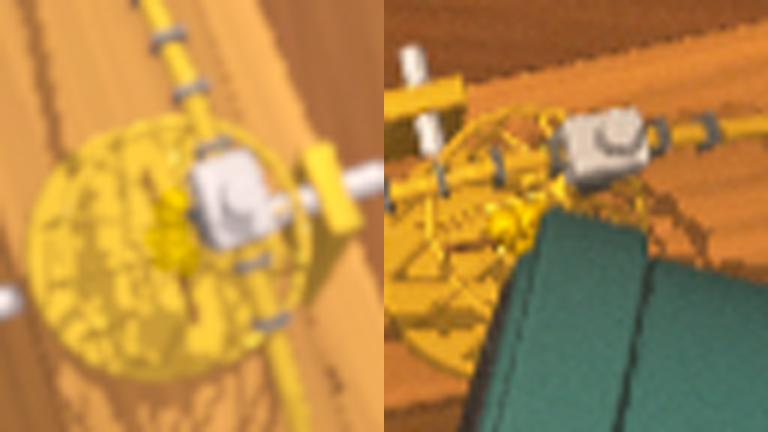

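```bash
cat > rel.py <<'E'
from step import *
def yel(a): # bird-ness: bright yellow with no blue
    a=a.astype(np.float32); return np.clip(np.minimum(a[...,1],a[...,2]*.8)-a[...,0],0,None)
def birdc(f):
    b,g,r=[f[...,i].astype(float) for i in range(3)]
    w=np.clip(g-b-150,0,60)*(b<40); w=w[195:218,288:306].copy(); yy,xx=np.mgrid[195:218,288:306]
    return w.sum().round(0),(w*xx).sum()/w.sum(),(w*yy).sum()/w.sum()
def shift(A,B,box):
    x0,y0,x1,y1=box; best=[]
    T=A[y0:y1,x0:x1].astype(np.float32); c=((x0+x1-1)/2,(y0+y1-1)/2)
    for dy in np.arange(-5,5.1,.25):
        for dx in np.arange(-2.5,2.6,.25):
            W=cv2.getRectSubPix(B,(x1-x0,y1-y0),(c[0]+dx,c[1]+dy)).astype(np.float32)
            best.append((cv2.matchTemplate(W,T,cv2.TM_CCOEFF_NORMED)[0,0],dx,dy))
    return tuple(np.round(max(best),2))
if __name__=="__main__":
    import glob,sys
    F=sorted(glob.glob("pics/s[0-9]*.png"),key=lambda s:float(s[6:-4]))
    I={f:cv2.imread(f) for f in F}
    for f in F: print(f,birdc(I[f]))
    last=F[-1]
    for f in F[-4:-1]:
        print(f,"->",last,"bird",shift(I[f],I[last],(290,194,300,216)),"low",shift(I[f],I[last],(276,215,312,234)),"left",shift(I[f],I[last],(272,188,298,232)))
E
python3 rel.py
python3 - <<'E'
from h import *
out=[cv2.resize(cv2.imread(f"pics/s{t}.png")[180:240,270:325],None,fx=4.7,fy=4.7,interpolation=cv2.INTER_CUBIC) for t in("5.53","5.97","6.40")]
cv2.imwrite("pics/cmp.png",np.hstack(out))
E
```

```text
pics/s4.23.png (np.float64(2778.0), np.float64(299.2552195824334), np.float64(210.90064794816413))
pics/s4.67.png (np.float64(2741.0), np.float64(299.162349507479), np.float64(210.50054724553084))
pics/s5.10.png (np.float64(2253.0), np.float64(297.8988015978695), np.float64(207.97958277851754))
pics/s5.53.png (np.float64(1848.0), np.float64(295.92424242424244), np.float64(204.00703463203465))
pics/s5.97.png (np.float64(1780.0), np.float64(295.814606741573), np.float64(203.50393258426968))
pics/s6.40.png (np.float64(1812.0), np.float64(296.0309050772627), np.float64(204.75220750551875))
pics/s5.10.png -> pics/s6.40.png bird (np.float64(0.82), np.float64(-1.25), np.float64(-3.5)) low (np.float64(0.71), np.float64(-1.25), np.float64(-3.5)) left (np.float64(0.85), np.float64(-0.75), np.float64(-2.5))
pics/s5.53.png -> pics/s6.40.png bird (np.float64(0.96), np.float64(0.25), np.float64(0.75)) low (np.float64(0.94), np.float64(0.25), np.float64(0.5)) left (np.float64(0.97), np.float64(0.25), np.float64(0.5))
pics/s5.97.png -> pics/s6.40.png bird (np.float64(0.94), np.float64(0.25), np.float64(1.0)) low (np.float64(0.91), np.float64(0.25), np.float64(0.75)) left (np.float64(0.95), np.float64(0.25), np.float64(0.75))
```

View pics/cmp.png

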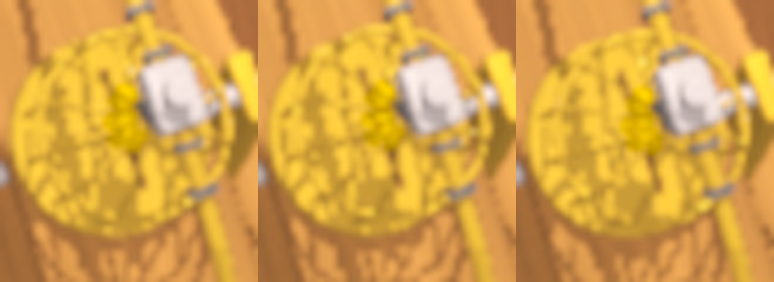

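Emit:
servo_tool --pt "0 0 0 0 -1.06 0.15 -1" --pt "0 0 0 0 0 0 -1" --pt "0 0 0 0 0 0 -1" --pt "0 0 0 0 0 0 -1"

```text
clock: 6.83
position: [479.3, -25.8, 248.6]
orientation: [3.12, 0.365, 0.001]
contact_force: [-3.1, 0.2, 11.3]
finger_gap: 29.0
```

```bash
python3 - <<'E'
import json
s=open('step.py').read()
s=s.replace("""    m1,m2=measure("side",f1),measure("top",f2)
""","""    m1,m2=measure("side",f1),measure("top",f2)
    from rel import birdc,shift
    bc=birdc(f1); m1=[m for m in m1 if m[0]!="bird" and m[2]>.75]+[("bird",round(float(-.4+(210.9-bc[2])/39.5),3),.8)]+[("ncc",)+m[1:] for m in m1 if m[0]=="bird"]
    for tg0 in lg.get("tags",[])[-3:]: print("  shift from",tg0,shift(cv2.imread(f"pics/s{tg0}.png"),f1,(290,194,300,216))[0:3])
""").replace('(.012 if k=="bird" else .007)','{"bird":.008,"ptr":.007,"ncc":.02}[k]').replace('    lg["t"].append(t+.1)','    lg.setdefault("tags",[]).append(tag)\n    lg["t"].append(t+.1)')
open('step.py','w').write(s)
l=json.load(open('log.json')); l["z"]=[q for q in l["z"] if q[0]<5.2]+[[5.5333,-.215,.01],[5.9667,-.208,.01],[6.4,-.238,.01]]; l["tags"]=["5.10","5.53","5.97","6.40"]; json.dump(l,open('log.json','w'))
E
python3 step.py "[[-1.06,0.15],[0,0],[0,0],[0,0]]" -0.185 5
```

```text
shift from 5.53 (np.float64(0.92), np.float64(0.25), np.float64(0.75))
  shift from 5.97 (np.float64(0.9), np.float64(0.25), np.float64(1.5))
  shift from 6.40 (np.float64(0.96), np.float64(0.0), np.float64(0.5))
t 6.8333 side [('bird', -0.246, 0.8), ('ncc', -0.243, 0.79)] top [('bird', -0.343, 0.37), ('ptr', -0.397, 0.74)] gap 29.0 F [-3.1  0.2 11.3]
cmd yz 20.8 108.0 meas 20.9 108.1 phi 0.19
par [ 0.44   0.298 -0.001] dbias 0.005 now th -0.235 w 0.154
phi_eq(target) 0.082  liftoff 0.171
u [0.048 0.045] pred th [-0.22 -0.21 -0.2  -0.19 -0.19 -0.19 -0.19 -0.19 -0.19 -0.2  -0.21] w [ 0.17  0.14  0.1   0.07  0.04  0.01 -0.02 -0.04 -0.07 -0.1  -0.12]
rows [[0, 0, 0, 0, 1.31, -0.17, -1], [0, 0, 0, 0, 0.24, -0.02, -1], [0, 0, 0, 0, 0.04, 0.0, -1], [0, 0, 0, 0, -0.0, 0.0, -1], [0, 0, 0, 0, -0.0, 0.0, -1]]
log [[1.31, -0.17], [0.24, -0.02], [0.04, 0.0], [-0.0, 0.0], [-0.0, 0.0]]
```

View pics/now.png

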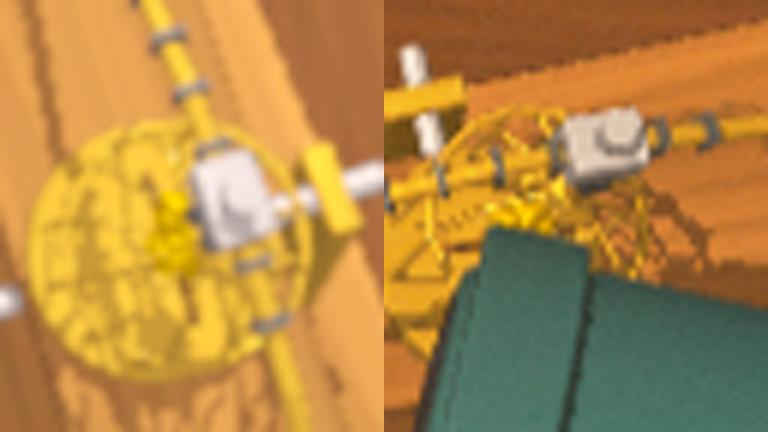

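Emit:
servo_tool --pt "0 0 0 0 1.3 -0.16 -1" --pt "0 0 0 0 0.12 -0.02 -1" --pt "0 0 0 0 0 0 -1" --pt "0 0 0 0 0 0 -1"

```text
clock: 7.27
position: [482.7, -40.1, 250.5]
orientation: [3.12, 0.364, 0.001]
contact_force: [-2.8, -0.8, 10.6]
finger_gap: 29.0
```

```bash
python3 step.py "[[1.3,-0.16],[0.12,-0.02],[0,0],[0,0]]" -0.185 6
```

```text
shift from 5.97 (np.float64(0.95), np.float64(-0.25), np.float64(-0.5))
  shift from 6.40 (np.float64(0.89), np.float64(-0.5), np.float64(-1.5))
  shift from 6.83 (np.float64(0.85), np.float64(-0.75), np.float64(-2.25))
t 7.2667 side [('bird', -0.196, 0.8), ('ncc', -0.19, 0.73)] top [('bird', -0.264, 0.61), ('ptr', -0.397, 0.7)] gap 29.0 F [-2.8 -0.8 10.6]
cmd yz 6.6 109.8 meas 6.2 110.0 phi 0.06
par [ 0.445  0.301 -0.   ] dbias 0.003 now th -0.190 w 0.046
phi_eq(target) 0.084  liftoff 0.173
u [0.066 0.086] pred th [-0.19 -0.18 -0.18 -0.18 -0.18 -0.18 -0.18 -0.18 -0.18 -0.18 -0.18 -0.18] w [ 0.03  0.01  0.   -0.   -0.   -0.   -0.    0.    0.    0.    0.    0.  ]
rows [[0, 0, 0, 0, -0.07, 0.01, -1], [0, 0, 0, 0, -0.0, -0.0, -1], [0, 0, 0, 0, -0.0, -0.0, -1], [0, 0, 0, 0, -0.21, 0.01, -1], [0, 0, 0, 0, -0.0, 0.0, -1], [0, 0, 0, 0, -0.0, 0.0, -1]]
log [[-0.07, 0.01], [-0.0, -0.0], [-0.0, -0.0], [-0.21, 0.01], [-0.0, 0.0], [-0.0, 0.0]]
```

View pics/now.png

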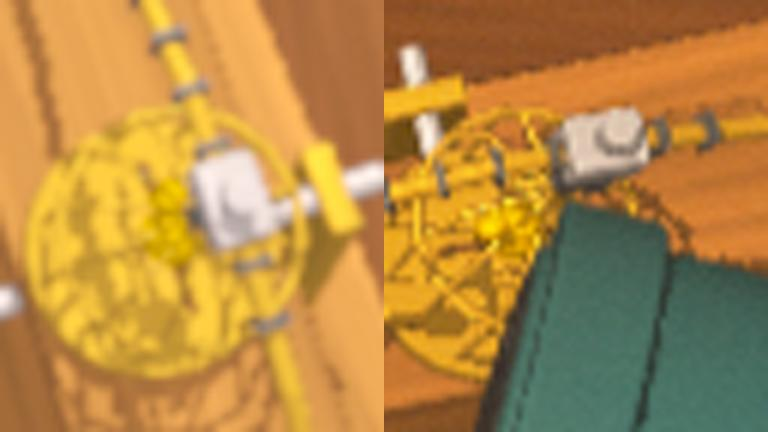

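Emit:
servo_tool --pt "0 0 0 0 -0.07 0.01 -1" --pt "0 0 0 0 0 0 -1" --pt "0 0 0 0 0 0 -1" --pt "0 0 0 0 -0.21 0.01 -1"

```text
clock: 7.7
position: [482.0, -37.3, 250.3]
orientation: [3.12, 0.365, 0.001]
contact_force: [-3.1, -0.6, 9.4]
finger_gap: 28.8
```

```bash
python3 step.py "[[-0.07,0.01],[0,0],[0,0],[-0.21,0.01]]" -0.185 6
```

```text
shift from 6.40 (np.float64(0.89), np.float64(-0.5), np.float64(-1.5))
  shift from 6.83 (np.float64(0.86), np.float64(-0.75), np.float64(-2.25))
  shift from 7.27 (np.float64(0.98), np.float64(0.0), np.float64(0.0))
t 7.7 side [('bird', -0.197, 0.8), ('ncc', -0.189, 0.74)] top [('bird', -0.235, 0.59), ('ptr', -0.397, 0.71)] gap 28.8 F [-3.1 -0.6  9.4]
cmd yz 9.4 109.6 meas 9.1 109.8 phi 0.085
par [ 0.443  0.3   -0.001] dbias -0.002 now th -0.201 w -0.047
phi_eq(target) 0.089  liftoff 0.178
u [0.162 0.064] pred th [-0.2  -0.2  -0.2  -0.2  -0.19 -0.19 -0.19 -0.19 -0.19 -0.19 -0.2  -0.2 ] w [-0.03  0.02  0.06  0.07  0.05  0.03  0.01 -0.01 -0.03 -0.05 -0.06 -0.08]
rows [[0, 0, 0, 0, -0.84, 0.11, -1], [0, 0, 0, 0, 0.0, -0.0, -1], [0, 0, 0, 0, 0.0, -0.0, -1], [0, 0, 0, 0, 1.07, -0.13, -1], [0, 0, 0, 0, 0.0, 0.0, -1], [0, 0, 0, 0, 0.0, 0.0, -1]]
log [[-0.84, 0.11], [0.0, -0.0], [0.0, -0.0], [1.07, -0.13], [0.0, 0.0], [0.0, 0.0]]
```

Emit:
servo_tool --pt "0 0 0 0 -0.4 0.04 -1" --pt "0 0 0 0 0 0 -1" --pt "0 0 0 0 0 0 -1" --pt "0 0 0 0 0.3 -0.03 -1"

```text
clock: 8.13
position: [481.7, -35.8, 250.1]
orientation: [3.12, 0.366, 0.001]
contact_force: [-2.9, -0.7, 9.6]
finger_gap: 28.7
```

```bash
python3 step.py "[[-0.4,0.04],[0,0],[0,0],[0.3,-0.03]]" -0.185 6
```

```text
shift from 6.83 (np.float64(0.86), np.float64(-0.75), np.float64(-2.25))
  shift from 7.27 (np.float64(0.98), np.float64(0.0), np.float64(0.0))
  shift from 7.70 (np.float64(1.0), np.float64(0.0), np.float64(0.0))
t 8.1333 side [('bird', -0.196, 0.8), ('ncc', -0.189, 0.74)] top [('bird', -0.21, 0.59), ('ptr', -0.397, 0.7)] gap 28.7 F [-2.9 -0.7  9.6]
cmd yz 10.4 109.5 meas 10.6 109.6 phi 0.094
par [ 0.443  0.3   -0.   ] dbias 0.001 now th -0.194 w 0.031
phi_eq(target) 0.086  liftoff 0.175
u [0.081 0.081] pred th [-0.19 -0.19 -0.19 -0.19 -0.19 -0.19 -0.19 -0.19 -0.19 -0.19 -0.19 -0.19] w [ 0.03  0.02  0.02  0.01  0.01  0.    0.   -0.   -0.01 -0.01 -0.01 -0.01]
rows [[0, 0, 0, 0, 0.15, -0.01, -1], [0, 0, 0, 0, 0.0, -0.0, -1], [0, 0, 0, 0, 0.0, -0.0, -1], [0, 0, 0, 0, -0.01, -0.0, -1], [0, 0, 0, 0, 0.0, -0.0, -1], [0, 0, 0, 0, 0.0, -0.0, -1]]
log [[0.15, -0.01], [0.0, -0.0], [0.0, -0.0], [-0.01, -0.0], [0.0, -0.0], [0.0, -0.0]]
```

Very steady. I'm continuing the hold with small corrections.

Emit:
servo_tool --pt "0 0 0 0 0.15 -0.01 -1" --pt "0 0 0 0 0 0 -1" --pt "0 0 0 0 0 0 -1" --pt "0 0 0 0 0 0 -1"

```text
clock: 8.57
position: [482.1, -37.6, 250.3]
orientation: [3.12, 0.365, 0.001]
contact_force: [-2.9, -0.5, 10.6]
finger_gap: 29.0
```

```bash
python3 step.py "[[0.15,-0.01],[0,0],[0,0],[0,0]]" -0.185 6
```

```text
shift from 7.27 (np.float64(0.95), np.float64(-0.25), np.float64(-0.5))
  shift from 7.70 (np.float64(0.96), np.float64(0.0), np.float64(-0.5))
  shift from 8.13 (np.float64(0.96), np.float64(0.0), np.float64(-0.5))
t 8.5667 side [('bird', -0.19, 0.8), ('ncc', -0.177, 0.74)] top [('bird', -0.234, 0.59), ('ptr', -0.397, 0.7)] gap 29.0 F [-2.9 -0.5 10.6]
cmd yz 8.9 109.6 meas 8.7 109.8 phi 0.081
par [ 0.443  0.3   -0.   ] dbias 0.001 now th -0.189 w -0.001
phi_eq(target) 0.086  liftoff 0.175
u [0.098 0.081] pred th [-0.19 -0.19 -0.19 -0.19 -0.19 -0.19 -0.19 -0.19 -0.19 -0.19 -0.19 -0.19] w [-0.    0.01  0.01  0.01  0.01  0.01  0.   -0.   -0.01 -0.01 -0.01 -0.02]
rows [[0, 0, 0, 0, -0.19, 0.01, -1], [0, 0, 0, 0, 0.0, 0.0, -1], [0, 0, 0, 0, 0.0, 0.0, -1], [0, 0, 0, 0, 0.19, -0.01, -1], [0, 0, 0, 0, -0.0, -0.0, -1], [0, 0, 0, 0, -0.0, -0.0, -1]]
log [[-0.19, 0.01], [0.0, 0.0], [0.0, 0.0], [0.19, -0.01], [-0.0, -0.0], [-0.0, -0.0]]
```

Emit:
servo_tool --pt "0 0 0 0 -0.1 0.01 -1" --pt "0 0 0 0 0 0 -1" --pt "0 0 0 0 0 0 -1" --pt "0 0 0 0 0 0 -1"

```text
clock: 9.0
position: [481.8, -36.6, 250.2]
orientation: [3.12, 0.365, 0.001]
contact_force: [-3.7, 0.1, 11.0]
finger_gap: 28.7
```

```bash
python3 step.py "[[-0.1,0.01],[0,0],[0,0],[0,0]]" -0.185 6
```

```text
shift from 7.70 (np.float64(0.96), np.float64(-0.25), np.float64(-0.5))
  shift from 8.13 (np.float64(0.96), np.float64(-0.25), np.float64(-0.5))
  shift from 8.57 (np.float64(0.96), np.float64(0.0), np.float64(0.0))
t 9.0 side [('bird', -0.186, 0.8), ('ncc', -0.17, 0.75)] top [('bird', -0.209, 0.59), ('ptr', -0.397, 0.69)] gap 28.7 F [-3.7  0.1 11. ]
cmd yz 9.9 109.5 meas 9.8 109.7 phi 0.09
par [ 0.443  0.3   -0.   ] dbias 0.001 now th -0.186 w 0.006
phi_eq(target) 0.087  liftoff 0.175
u [0.084 0.087] pred th [-0.19 -0.19 -0.19 -0.18 -0.18 -0.18 -0.18 -0.18 -0.18 -0.18 -0.19 -0.19] w [ 0.01  0.    0.    0.    0.   -0.   -0.   -0.   -0.   -0.   -0.   -0.  ]
rows [[0, 0, 0, 0, 0.07, -0.01, -1], [0, 0, 0, 0, -0.0, 0.0, -1], [0, 0, 0, 0, -0.0, 0.0, -1], [0, 0, 0, 0, -0.04, 0.0, -1], [0, 0, 0, 0, 0.0, 0.0, -1], [0, 0, 0, 0, 0.0, 0.0, -1]]
log [[0.07, -0.01], [-0.0, 0.0], [-0.0, 0.0], [-0.04, 0.0], [0.0, 0.0], [0.0, 0.0]]
```

Emit:
servo_tool --pt "0 0 0 0 0.07 0 -1" --pt "0 0 0 0 0 0 -1" --pt "0 0 0 0 0 0 -1" --pt "0 0 0 0 0 0 -1"

```text
clock: 9.43
position: [482.0, -37.3, 250.3]
orientation: [3.12, 0.365, 0.002]
contact_force: [-3.7, -0.4, 11.4]
finger_gap: 29.1
```

```bash
python3 step.py "[[0.07,0],[0,0],[0,0],[0,0]]" -0.185 6
```

```text
shift from 8.13 (np.float64(0.94), np.float64(-0.25), np.float64(-0.75))
  shift from 8.57 (np.float64(0.95), np.float64(-0.25), np.float64(-0.5))
  shift from 9.00 (np.float64(0.96), np.float64(0.0), np.float64(-0.25))
t 9.4333 side [('bird', -0.187, 0.8), ('ncc', -0.17, 0.74)] top [('bird', -0.209, 0.6), ('ptr', -0.397, 0.69)] gap 29.1 F [-3.7 -0.4 11.4]
cmd yz 9.2 109.5 meas 9.1 109.8 phi 0.083
par [ 0.443  0.3   -0.   ] dbias 0.001 now th -0.187 w -0.006
phi_eq(target) 0.086  liftoff 0.175
u [0.097 0.083] pred th [-0.19 -0.19 -0.19 -0.19 -0.19 -0.19 -0.19 -0.19 -0.19 -0.19 -0.19 -0.19] w [-0.    0.    0.01  0.01  0.01  0.    0.   -0.   -0.   -0.01 -0.01 -0.01]
rows [[0, 0, 0, 0, -0.15, 0.0, -1], [0, 0, 0, 0, 0.0, 0.0, -1], [0, 0, 0, 0, 0.0, 0.0, -1], [0, 0, 0, 0, 0.16, -0.01, -1], [0, 0, 0, 0, -0.0, -0.0, -1], [0, 0, 0, 0, -0.0, -0.0, -1]]
log [[-0.15, 0.0], [0.0, 0.0], [0.0, 0.0], [0.16, -0.01], [-0.0, -0.0], [-0.0, -0.0]]
```

View pics/now.png

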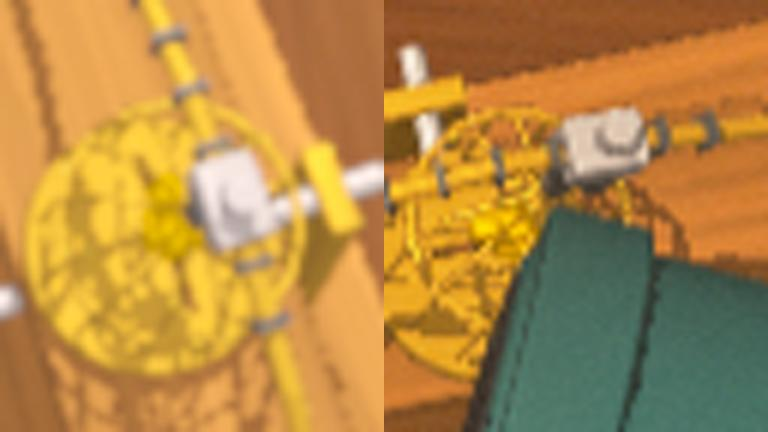

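Emit:
servo_tool --pt "0 0 0 0 0.17 -0.01 -1" --pt "0 0 0 0 0 0 -1" --pt "0 0 0 0 0 0 -1" --pt "0 0 0 0 0 0 -1"

```text
clock: 9.87
position: [482.4, -39.0, 250.4]
orientation: [3.12, 0.365, 0.002]
contact_force: [-2.8, -0.7, 12.7]
finger_gap: 28.8
```

```bash
python3 - <<'E'
import json
s=open('step.py').read()
s=s.replace('"bird":.008','"bird":.014').replace('"ncc":.02','"ncc":.008')
open('step.py','w').write(s)
l=json.load(open('log.json')); l["z"]=[q for q in l["z"] if q[0]<7.2]+[[7.2667,-.194,.008],[7.7,-.194,.008],[8.1333,-.192,.008],[8.5667,-.182,.008],[9.0,-.174,.008],[9.4333,-.168,.008]]; json.dump(l,open('log.json','w'))
E
python3 step.py "[[0.17,-0.01],[0,0],[0,0],[0,0]]" -0.185 6
```

```text
shift from 8.57 (np.float64(0.96), np.float64(-0.25), np.float64(-0.5))
  shift from 9.00 (np.float64(0.96), np.float64(-0.25), np.float64(-0.5))
  shift from 9.43 (np.float64(0.98), np.float64(0.0), np.float64(-0.25))
t 9.8667 side [('bird', -0.176, 0.8), ('ncc', -0.169, 0.75)] top [('bird', -0.233, 0.59), ('ptr', -0.397, 0.7)] gap 28.8 F [-2.8 -0.7 12.7]
cmd yz 7.5 109.6 meas 7.3 109.9 phi 0.068
par [ 0.443  0.3   -0.   ] dbias -0.005 now th -0.175 w -0.045
phi_eq(target) 0.092  liftoff 0.181
u [0.111 0.094] pred th [-0.18 -0.18 -0.18 -0.18 -0.18 -0.18 -0.19 -0.18 -0.18 -0.18 -0.18 -0.18] w [-0.04 -0.03 -0.01 -0.   -0.   -0.   -0.    0.    0.    0.    0.    0.01]
rows [[0, 0, 0, 0, -0.48, 0.03, -1], [0, 0, 0, 0, 0.0, -0.0, -1], [0, 0, 0, 0, 0.0, -0.0, -1], [0, 0, 0, 0, 0.19, -0.02, -1], [0, 0, 0, 0, 0.0, 0.0, -1], [0, 0, 0, 0, 0.0, 0.0, -1]]
log [[-0.48, 0.03], [0.0, -0.0], [0.0, -0.0], [0.19, -0.02], [0.0, 0.0], [0.0, 0.0]]
```

View pics/now.png

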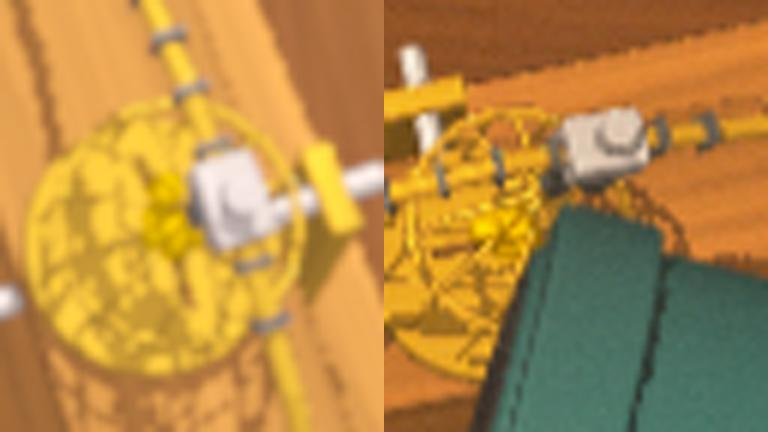

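Emit:
servo_tool --pt "0 0 0 0 -0.24 0.02 -1" --pt "0 0 0 0 0 0 -1" --pt "0 0 0 0 0 0 -1" --pt "0 0 0 0 0 0 -1"

```text
clock: 10.3
position: [481.8, -36.6, 250.2]
orientation: [3.12, 0.365, 0.002]
contact_force: [-3.0, -1.0, 11.9]
finger_gap: 28.9
```

```bash
python3 step.py "[[-0.24,0.02],[0,0],[0,0],[0,0]]" -0.185 6
```

```text
shift from 9.00 (np.float64(0.96), np.float64(0.0), np.float64(-0.25))
  shift from 9.43 (np.float64(0.99), np.float64(0.0), np.float64(0.0))
  shift from 9.87 (np.float64(0.99), np.float64(0.0), np.float64(0.0))
t 10.3 side [('bird', -0.178, 0.8), ('ncc', -0.17, 0.75)] top [('bird', -0.207, 0.6), ('ptr', -0.397, 0.69)] gap 28.9 F [-3.  -1.  11.9]
cmd yz 9.9 109.4 meas 9.8 109.7 phi 0.09
par [ 0.443  0.3   -0.   ] dbias -0.002 now th -0.181 w -0.014
phi_eq(target) 0.089  liftoff 0.178
u [0.091 0.091] pred th [-0.18 -0.18 -0.18 -0.18 -0.18 -0.18 -0.18 -0.18 -0.18 -0.18 -0.18 -0.18] w [-0.01 -0.01 -0.01 -0.01 -0.   -0.   -0.    0.    0.    0.    0.01  0.01]
rows [[0, 0, 0, 0, -0.01, -0.01, -1], [0, 0, 0, 0, -0.0, -0.0, -1], [0, 0, 0, 0, -0.0, -0.0, -1], [0, 0, 0, 0, -0.0, -0.0, -1], [0, 0, 0, 0, -0.0, -0.0, -1], [0, 0, 0, 0, -0.0, -0.0, -1]]
log [[-0.01, -0.01], [-0.0, -0.0], [-0.0, -0.0], [-0.0, -0.0], [-0.0, -0.0], [-0.0, -0.0]]
```

View pics/now.png

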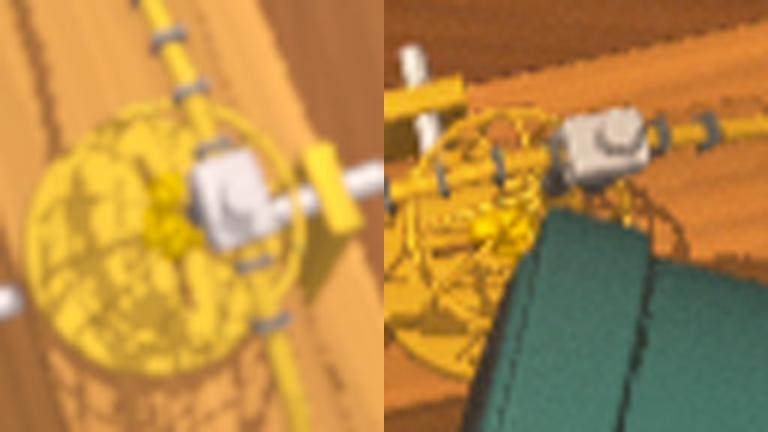

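Emit:
servo_tool --pt "0 0 0 0 0.05 0 -1" --pt "0 0 0 0 0 0 -1" --pt "0 0 0 0 0 0 -1" --pt "0 0 0 0 0 0 -1"

```text
clock: 10.73
position: [481.9, -37.1, 250.2]
orientation: [3.12, 0.365, 0.002]
contact_force: [-3.7, -0.3, 11.7]
finger_gap: 28.9
```

```bash
python3 step.py "[[0.05,0],[0,0],[0,0],[0,0]]" -0.185 6
```

```text
shift from 9.43 (np.float64(0.97), np.float64(-0.25), np.float64(-0.5))
  shift from 9.87 (np.float64(0.97), np.float64(-0.25), np.float64(-0.25))
  shift from 10.30 (np.float64(0.97), np.float64(-0.25), np.float64(-0.5))
t 10.7333 side [('bird', -0.176, 0.8), ('ncc', -0.169, 0.71)] top [('bird', -0.206, 0.63), ('ptr', -0.397, 0.69)] gap 28.9 F [-3.7 -0.3 11.7]
cmd yz 9.4 109.4 meas 9.3 109.7 phi 0.085
par [ 0.443  0.3   -0.   ] dbias 0.002 now th -0.176 w 0.012
phi_eq(target) 0.085  liftoff 0.174
u [0.056 0.098] pred th [-0.18 -0.18 -0.18 -0.18 -0.18 -0.18 -0.18 -0.18 -0.18 -0.18 -0.18 -0.18] w [ 0.   -0.01 -0.03 -0.03 -0.02 -0.01 -0.    0.01  0.01  0.02  0.03  0.04]
rows [[0, 0, 0, 0, 0.33, -0.04, -1], [0, 0, 0, 0, -0.0, -0.0, -1], [0, 0, 0, 0, -0.0, -0.0, -1], [0, 0, 0, 0, -0.47, 0.03, -1], [0, 0, 0, 0, 0.0, 0.0, -1], [0, 0, 0, 0, 0.0, 0.0, -1]]
log [[0.33, -0.04], [-0.0, -0.0], [-0.0, -0.0], [-0.47, 0.03], [0.0, 0.0], [0.0, 0.0]]
```

View pics/now.png

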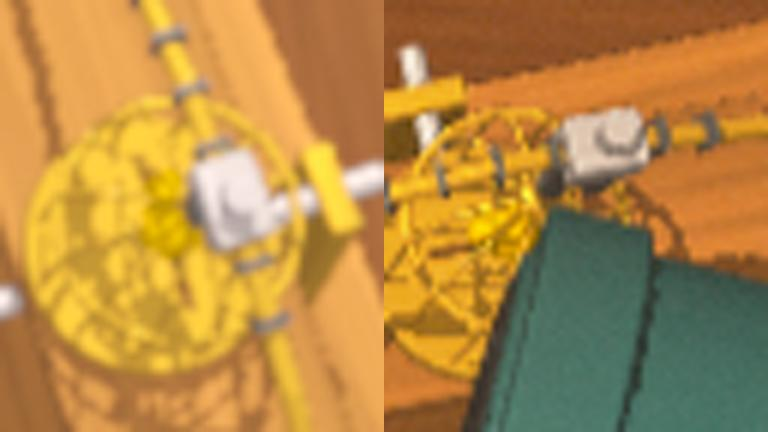

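Emit:
servo_tool --pt "0 0 0 0 0.33 -0.03 -1" --pt "0 0 0 0 0 0 -1" --pt "0 0 0 0 0 0 -1" --pt "0 0 0 0 0 0 -1"

```text
clock: 11.17
position: [482.7, -40.4, 250.4]
orientation: [3.12, 0.365, 0.002]
contact_force: [-3.6, -0.6, 10.9]
finger_gap: 29.1
```

```bash
python3 - <<'E'
import json
l=json.load(open('log.json')); l["z"]=[q for q in l["z"] if q[0]<9.8]+[[9.8667,-.164,.008],[10.3,-.165,.008],[10.7333,-.157,.008]]; json.dump(l,open('log.json','w'))
E
python3 step.py "[[0.33,-0.03],[0,0],[0,0],[0,0]]" -0.185 6
```

```text
shift from 9.87 (np.float64(0.93), np.float64(-0.25), np.float64(-0.75))
  shift from 10.30 (np.float64(0.94), np.float64(-0.25), np.float64(-0.75))
  shift from 10.73 (np.float64(0.96), np.float64(-0.25), np.float64(-0.5))
t 11.1667 side [('bird', -0.18, 0.8), ('ncc', -0.169, 0.56)] top [('bird', -0.183, 0.6), ('ptr', -0.397, 0.68)] gap 29.1 F [-3.6 -0.6 10.9]
cmd yz 6.1 109.7 meas 5.9 109.9 phi 0.055
par [ 0.443  0.3   -0.   ] dbias -0.008 now th -0.175 w -0.084
phi_eq(target) 0.095  liftoff 0.184
u [0.146 0.091] pred th [-0.18 -0.19 -0.19 -0.19 -0.19 -0.19 -0.19 -0.19 -0.19 -0.19 -0.19 -0.19] w [-0.08 -0.04 -0.    0.01  0.01  0.01  0.   -0.   -0.   -0.01 -0.01 -0.01]
rows [[0, 0, 0, 0, -0.99, 0.09, -1], [0, 0, 0, 0, -0.0, -0.0, -1], [0, 0, 0, 0, -0.0, -0.0, -1], [0, 0, 0, 0, 0.6, -0.07, -1], [0, 0, 0, 0, -0.0, -0.0, -1], [0, 0, 0, 0, -0.0, -0.0, -1]]
log [[-0.99, 0.09], [-0.0, -0.0], [-0.0, -0.0], [0.6, -0.07], [-0.0, -0.0], [-0.0, -0.0]]
```

View pics/now.png

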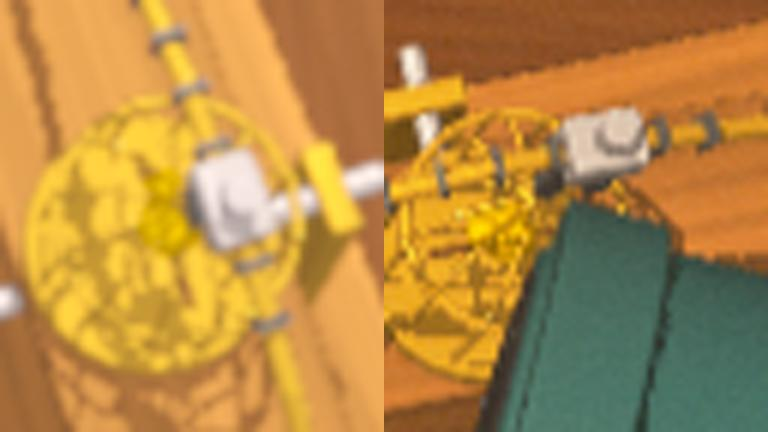

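Emit:
servo_tool --pt "0 0 0 0 0 0 -1" --pt "0 0 0 0 0 0 -1" --pt "0 0 0 0 0 0 -1" --pt "0 0 0 0 0 0 -1"

```text
clock: 11.6
position: [482.7, -40.4, 250.5]
orientation: [3.12, 0.365, 0.002]
contact_force: [-4.0, -1.3, 11.7]
finger_gap: 28.9
```

```bash
python3 - <<'E'
import json
s=open('step.py').read()
s=s.replace('"ncc":.008','"ncc":.03').replace('"bird":.014','"bird":.03').replace("[-3:]: print","[-6:]: print")
open('step.py','w').write(s)
l=json.load(open('log.json')); l["z"]=[q for q in l["z"] if q[0]<11]+[[11.1667,-.148,.008]]; json.dump(l,open('log.json','w'))
E
python3 step.py "[[0,0],[0,0],[0,0],[0,0]]" -0.185 6
cat > topb.py <<'E'
from h import *
import glob
F=sorted(glob.glob("pics/t[0-9]*.png"),key=lambda s:float(s[6:-4]))
for f in F[3:]:
    a=cv2.imread(f).max(axis=2).astype(float); o=[]
    for y in (138,139,140):
        r=a[y,276:296]; i=np.argmax(r<110); o.append(round(276+i-(110-r[i])/(r[i-1]-r[i]) if i else 0,2))
    print(f[5:],o)
E
python3 topb.py
```

```text
shift from 9.00 (np.float64(0.95), np.float64(-0.25), np.float64(-0.5))
  shift from 9.43 (np.float64(0.97), np.float64(-0.25), np.float64(-0.5))
  shift from 9.87 (np.float64(0.96), np.float64(-0.25), np.float64(-0.25))
  shift from 10.30 (np.float64(0.97), np.float64(0.0), np.float64(-0.25))
  shift from 10.73 (np.float64(0.98), np.float64(0.0), np.float64(0.0))
  shift from 11.17 (np.float64(0.96), np.float64(0.25), np.float64(0.5))
t 11.6 side [('bird', -0.175, 0.8), ('ncc', -0.169, 0.73)] top [('bird', -0.233, 0.56), ('ptr', -0.397, 0.69)] gap 28.9 F [-4.  -1.3 11.7]
cmd yz 6.1 109.7 meas 5.9 110.0 phi 0.055
par [ 0.443  0.3   -0.   ] dbias -0.002 now th -0.174 w -0.090
phi_eq(target) 0.089  liftoff 0.178
u [0.141 0.085] pred th [-0.18 -0.19 -0.19 -0.19 -0.19 -0.19 -0.19 -0.19 -0.19 -0.19 -0.19 -0.19] w [-0.08 -0.04 -0.    0.01  0.01  0.    0.   -0.   -0.   -0.01 -0.01 -0.01]
rows [[0, 0, 0, 0, -0.94, 0.08, -1], [0, 0, 0, 0, -0.0, 0.0, -1], [0, 0, 0, 0, -0.0, 0.0, -1], [0, 0, 0, 0, 0.61, -0.07, -1], [0, 0, 0, 0, -0.0, 0.0, -1], [0, 0, 0, 0, -0.0, 0.0, -1]]
log [[-0.94, 0.08], [-
[... 398 characters left out ...]
p.float64(276.69), np.float64(276.49), np.float64(286.18)]
t8.13.png [np.float64(276.61), np.float64(276.52), np.float64(285.96)]
t8.57.png [np.float64(276.65), np.float64(276.54), np.float64(285.18)]
t9.00.png [np.float64(276.72), np.float64(276.15), np.float64(284.78)]
t9.43.png [np.float64(276.65), np.float64(276.39), np.float64(284.34)]
t9.87.png [np.float64(276.59), np.float64(276.38), np.float64(284.24)]
t10.30.png [np.float64(276.71), np.float64(276.4), np.float64(284.11)]
t10.73.png [np.float64(276.64), np.float64(276.56), np.float64(283.41)]
t11.17.png [np.float64(276.65), np.float64(276.67), np.float64(282.85)]
t11.60.png [np.float64(276.71), np.float64(276.48), np.float64(283.82)]
```

View pics/now.png

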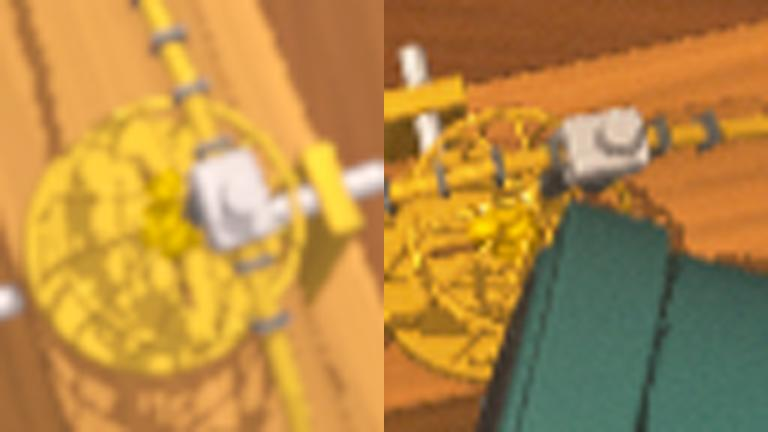

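Emit:
servo_tool --pt "0 0 0 0 -0.35 0.03 -1" --pt "0 0 0 0 0 0 -1" --pt "0 0 0 0 0 0 -1" --pt "0 0 0 0 0 0 -1"

```text
clock: 12.03
position: [481.9, -36.9, 250.2]
orientation: [3.12, 0.365, 0.002]
contact_force: [-3.9, -1.1, 12.4]
finger_gap: 29.0
```

```bash
python3 - <<'E'
import json
s=open('step.py').read()
s=s.replace("    if over is not None","""    r=f2.max(axis=2).astype(float)[140,276:296]; i=int(np.argmax(r<110))
    if i>0:
        e=276+i-(110-r[i])/(r[i-1]-r[i]); tb=-.152+(283.82-e)/68; print("TOPB",round(e,2),round(tb,3)); 
        if e<288.5: lg["z"].append([t+.05,tb,.004])
    if over is not None""")
open('step.py','w').write(s)
l=json.load(open('log.json'))
E_={7.27:286.08,7.7:286.18,8.13:285.96,8.57:285.18,9.0:284.78,9.43:284.34,9.87:284.24,10.3:284.11,10.73:283.41,11.17:282.85,11.6:283.82}
l["z"]=[q for q in l["z"] if q[0]<7.2]+[[t+.047,-.152+(283.82-e)/68,.004] for t,e in E_.items()]; json.dump(l,open('log.json','w'))
E
python3 step.py "[[-0.35,0.03],[0,0],[0,0],[0,0]]" -0.185 6
```

```text
shift from 9.43 (np.float64(0.96), np.float64(0.25), np.float64(0.5))
  shift from 9.87 (np.float64(0.96), np.float64(0.25), np.float64(0.5))
  shift from 10.30 (np.float64(0.96), np.float64(0.25), np.float64(0.5))
  shift from 10.73 (np.float64(0.95), np.float64(0.25), np.float64(0.75))
  shift from 11.17 (np.float64(0.92), np.float64(0.5), np.float64(1.5))
  shift from 11.60 (np.float64(0.96), np.float64(0.25), np.float64(0.75))
t 12.0333 side [('bird', -0.19, 0.8), ('ncc', -0.177, 0.76)] top [('bird', -0.232, 0.59), ('ptr', -0.397, 0.7)] gap 29.0 F [-3.9 -1.1 12.4]
cmd yz 9.6 109.4 meas 9.5 109.7 phi 0.087
TOPB 285.2 -0.172
par [ 0.443  0.3   -0.   ] dbias -0.002 now th -0.174 w -0.033
phi_eq(target) 0.089  liftoff 0.178
u [0.091 0.095] pred th [-0.18 -0.18 -0.18 -0.18 -0.18 -0.18 -0.18 -0.18 -0.18 -0.18 -0.18 -0.18] w [-0.03 -0.02 -0.02 -0.02 -0.01 -0.01 -0.    0.    0.01  0.01  0.02  0.02]
rows [[0, 0, 0, 0, -0.04, -0.01, -1], [0, 0, 0, 0, 0.0, -0.0, -1], [0, 0, 0, 0, 0.0, -0.0, -1], [0, 0, 0, 0, -0.05, 0.0, -1], [0, 0, 0, 0, 0.0, 0.0, -1], [0, 0, 0, 0, 0.0, 0.0, -1]]
log [[-0.04, -0.01], [0.0, -0.0], [0.0, -0.0], [-0.05, 0.0], [0.0, 0.0], [0.0, 0.0]]
```

View pics/now.png

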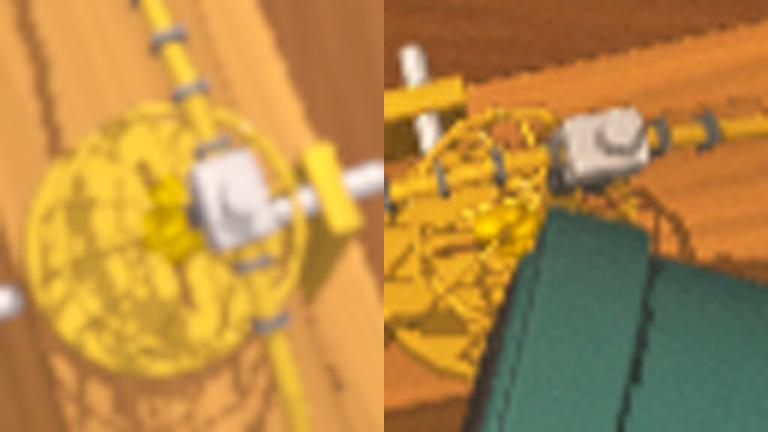

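Emit:
servo_tool --pt "0 0 0 0 -0.05 0 -1" --pt "0 0 0 0 0 0 -1" --pt "0 0 0 0 0 0 -1" --pt "0 0 0 0 -0.05 0 -1"

```text
clock: 12.47
position: [481.7, -36.0, 250.1]
orientation: [3.12, 0.365, 0.002]
contact_force: [-3.0, -1.0, 10.3]
finger_gap: 28.8
```

```bash
python3 step.py "[[-0.05,0],[0,0],[0,0],[-0.05,0]]" -0.185 6
```

```text
shift from 9.87 (np.float64(0.96), np.float64(0.25), np.float64(0.75))
  shift from 10.30 (np.float64(0.96), np.float64(0.25), np.float64(0.75))
  shift from 10.73 (np.float64(0.94), np.float64(0.25), np.float64(1.0))
  shift from 11.17 (np.float64(0.92), np.float64(0.5), np.float64(1.5))
  shift from 11.60 (np.float64(0.94), np.float64(0.25), np.float64(0.75))
  shift from 12.03 (np.float64(0.97), np.float64(0.0), np.float64(0.25))
t 12.4667 side [('bird', -0.192, 0.8), ('ncc', -0.177, 0.7)] top [('bird', -0.208, 0.6), ('ptr', -0.397, 0.7)] gap 28.8 F [-3.  -1.  10.3]
cmd yz 10.6 109.4 meas 10.4 109.6 phi 0.096
TOPB 285.46 -0.176
par [ 0.443  0.3   -0.   ] dbias 0.001 now th -0.176 w 0.016
phi_eq(target) 0.086  liftoff 0.175
u [0.051 0.1  ] pred th [-0.17 -0.17 -0.18 -0.18 -0.18 -0.18 -0.18 -0.18 -0.18 -0.18 -0.18 -0.18] w [ 0.01 -0.01 -0.03 -0.04 -0.02 -0.01 -0.    0.01  0.02  0.02  0.03  0.04]
rows [[0, 0, 0, 0, 0.5, -0.04, -1], [0, 0, 0, 0, 0.0, -0.0, -1], [0, 0, 0, 0, 0.0, -0.0, -1], [0, 0, 0, 0, -0.54, 0.04, -1], [0, 0, 0, 0, 0.0, -0.0, -1], [0, 0, 0, 0, 0.0, -0.0, -1]]
log [[0.5, -0.04], [0.0, -0.0], [0.0, -0.0], [-0.54, 0.04], [0.0, -0.0], [0.0, -0.0]]
```

Emit:
servo_tool --pt "0 0 0 0 0.27 -0.02 -1" --pt "0 0 0 0 0 0 -1" --pt "0 0 0 0 0 0 -1" --pt "0 0 0 0 0 0 -1"

```text
clock: 12.9
position: [482.3, -38.6, 250.4]
orientation: [3.12, 0.365, 0.002]
contact_force: [-3.3, -0.6, 12.3]
finger_gap: 28.7
```

```bash
python3 step.py "[[0.27,-0.02],[0,0],[0,0],[0,0]]" -0.185 6
```

```text
shift from 10.30 (np.float64(0.94), np.float64(0.25), np.float64(0.75))
  shift from 10.73 (np.float64(0.92), np.float64(0.25), np.float64(1.25))
  shift from 11.17 (np.float64(0.9), np.float64(0.5), np.float64(1.5))
  shift from 11.60 (np.float64(0.91), np.float64(0.25), np.float64(1.25))
  shift from 12.03 (np.float64(0.94), np.float64(0.0), np.float64(0.25))
  shift from 12.47 (np.float64(0.96), np.float64(0.0), np.float64(0.25))
t 12.9 side [('bird', -0.193, 0.8), ('ncc', -0.174, 0.65)] top [('bird', -0.264, 0.62), ('ptr', -0.397, 0.69)] gap 28.7 F [-3.3 -0.6 12.3]
cmd yz 7.9 109.6 meas 7.7 109.9 phi 0.072
TOPB 285.69 -0.18
par [ 0.443  0.3   -0.   ] dbias -0.001 now th -0.181 w -0.029
phi_eq(target) 0.088  liftoff 0.177
u [0.105 0.087] pred th [-0.18 -0.18 -0.19 -0.19 -0.19 -0.19 -0.19 -0.19 -0.19 -0.19 -0.19 -0.19] w [-0.03 -0.01 -0.    0.    0.    0.    0.   -0.   -0.   -0.   -0.   -0.  ]
rows [[0, 0, 0, 0, -0.37, 0.02, -1], [0, 0, 0, 0, 0.0, 0.0, -1], [0, 0, 0, 0, 0.0, 0.0, -1], [0, 0, 0, 0, 0.2, -0.02, -1], [0, 0, 0, 0, -0.0, 0.0, -1], [0, 0, 0, 0, -0.0, 0.0, -1]]
log [[-0.37, 0.02], [0.0, 0.0], [0.0, 0.0], [0.2, -0.02], [-0.0, 0.0], [-0.0, 0.0]]
```

Emit:
servo_tool --pt "0 0 0 0 -0.33 0.02 -1" --pt "0 0 0 0 0 0 -1" --pt "0 0 0 0 0 0 -1" --pt "0 0 0 0 0.15 -0.01 -1"

```text
clock: 13.33
position: [481.8, -36.6, 250.2]
orientation: [3.12, 0.365, 0.001]
contact_force: [-3.1, 0.2, 12.2]
finger_gap: 28.7
```

```bash
python3 step.py "[[-0.33,0.02],[0,0],[0,0],[0.15,-0.01]]" -0.185 6
```

```text
shift from 10.73 (np.float64(0.93), np.float64(0.5), np.float64(1.5))
  shift from 11.17 (np.float64(0.9), np.float64(0.5), np.float64(1.75))
  shift from 11.60 (np.float64(0.92), np.float64(0.5), np.float64(1.5))
  shift from 12.03 (np.float64(0.96), np.float64(0.0), np.float64(0.5))
  shift from 12.47 (np.float64(0.96), np.float64(0.0), np.float64(0.25))
  shift from 12.90 (np.float64(0.93), np.float64(0.25), np.float64(0.25))
t 13.3333 side [('bird', -0.197, 0.8), ('ncc', -0.19, 0.74)] top [('bird', -0.234, 0.59), ('ptr', -0.397, 0.71)] gap 28.7 F [-3.1  0.2 12.2]
cmd yz 9.7 109.5 meas 9.8 109.7 phi 0.088
TOPB 286.1 -0.186
par [ 0.443  0.3   -0.   ] dbias -0.001 now th -0.186 w -0.004
phi_eq(target) 0.089  liftoff 0.177
u [0.094 0.087] pred th [-0.19 -0.19 -0.19 -0.19 -0.19 -0.19 -0.19 -0.19 -0.19 -0.19 -0.19 -0.19] w [-0.    0.    0.    0.    0.    0.    0.   -0.   -0.   -0.   -0.   -0.01]
rows [[0, 0, 0, 0, -0.07, 0.0, -1], [0, 0, 0, 0, 0.0, 0.0, -1], [0, 0, 0, 0, 0.0, 0.0, -1], [0, 0, 0, 0, 0.08, -0.01, -1], [0, 0, 0, 0, 0.0, 0.0, -1], [0, 0, 0, 0, 0.0, 0.0, -1]]
log [[-0.07, 0.0], [0.0, 0.0], [0.0, 0.0], [0.08, -0.01], [0.0, 0.0], [0.0, 0.0]]
```

View pics/now.png

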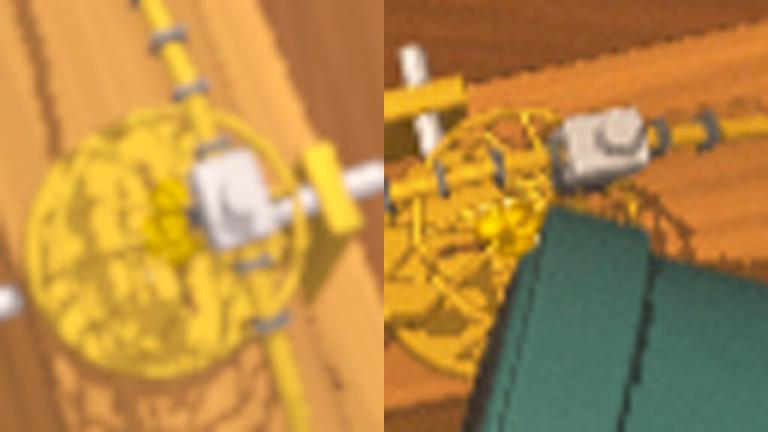

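```bash
python3 - <<'E'
from step import *
def run(seq,th0,w0,Q=(.443,.3,-.001)):
    T=[0];v=[.088]
    for p,n in seq:
        T+= [T[-1]+1/12,T[-1]+n/12]; v+=[p,p]
    ts=np.arange(0,T[-1]+.01,1/12); a,b=sim(Q,T,v,0,T[-1]+.02,(th0,w0),ts); return a.round(3),b.round(2)
for seq in ([(.088,4),(.04,5),(.12,8),(.12,10)],[(.088,4),(.03,5),(.13,10)],[(.05,6),(.12,12)]):
  for th0,w0 in ((-.187,0),(-.182,.01),(-.192,-.02)):
    a,b=run(seq,th0,w0); print(seq,th0,w0); print(a);print(b)
E
```

```text
[(0.088, 4), (0.04, 5), (0.12, 8), (0.12, 10)] -0.187 0
[-0.187 -0.187 -0.187 -0.187 -0.187 -0.188 -0.191 -0.196 -0.205 -0.216
 -0.229 -0.242 -0.254 -0.265 -0.276 -0.286 -0.297 -0.309 -0.321 -0.334
 -0.348 -0.363 -0.381 -0.4   -0.4   -0.4   -0.4   -0.4  ]
[ 0.   -0.   -0.   -0.   -0.   -0.02 -0.05 -0.08 -0.12 -0.15 -0.16 -0.15
 -0.14 -0.13 -0.13 -0.13 -0.13 -0.14 -0.15 -0.16 -0.18 -0.2  -0.22 -0.2
  0.    0.    0.    0.  ]
[(0.088, 4), (0.04, 5), (0.12, 8), (0.12, 10)] -0.182 0.01
[-0.182 -0.181 -0.18  -0.179 -0.178 -0.177 -0.178 -0.182 -0.188 -0.197
 -0.207 -0.217 -0.225 -0.232 -0.238 -0.243 -0.247 -0.251 -0.255 -0.258
 -0.261 -0.264 -0.268 -0.271 -0.274 -0.278 -0.282 -0.286]
[ 0.01  0.01  0.01  0.01  0.01  0.   -0.03 -0.06 -0.09 -0.12 -0.12 -0.11
 -0.09 -0.08 -0.07 -0.06 -0.05 -0.05 -0.04 -0.04 -0.04 -0.04 -0.04 -0.04
 -0.04 -0.04 -0.05 -0.05]
[(0.088, 4), (0.04, 5), (0.12, 8), (0.12, 10)] -0.192 -0.02
[-0.192 -0.194 -0.196 -0.198 -0.2   -0.203 -0.208 -0.217 -0.228 -0.243
 -0.261 -0.279 -0.296 -0.313 -0.331 -0.35  -0.37  -0.392 -0.4   -0.4
 -0.4   -0.4   -0.4   -0.4   -0.4   -0.4  
[... 1290 characters left out ...]
368]
[ 0.   -0.01 -0.04 -0.06 -0.09 -0.12 -0.15 -0.16 -0.14 -0.13 -0.13 -0.13
 -0.13 -0.13 -0.14 -0.15 -0.16 -0.18 -0.2 ]
[(0.05, 6), (0.12, 12)] -0.182 0.01
[-0.182 -0.181 -0.183 -0.186 -0.191 -0.198 -0.208 -0.219 -0.229 -0.238
 -0.246 -0.254 -0.261 -0.268 -0.274 -0.281 -0.288 -0.295 -0.303]
[ 0.01 -0.   -0.03 -0.05 -0.07 -0.1  -0.13 -0.13 -0.12 -0.1  -0.09 -0.09
 -0.08 -0.08 -0.08 -0.08 -0.09 -0.09 -0.1 ]
[(0.05, 6), (0.12, 12)] -0.192 -0.02
[-0.192 -0.194 -0.198 -0.204 -0.213 -0.224 -0.238 -0.254 -0.269 -0.284
 -0.3   -0.315 -0.331 -0.348 -0.367 -0.386 -0.4   -0.4   -0.4  ]
[-0.02 -0.03 -0.06 -0.09 -0.12 -0.15 -0.18 -0.19 -0.18 -0.18 -0.18 -0.19
 -0.2  -0.21 -0.23 -0.25  0.    0.    0.  ]
```

Emit:
servo_tool --pt "0 0 0 0 0 0 -1" --pt "0 0 0 0 0 0 -1" --pt "0 0 0 0 0 0 -1" --pt "0 0 0 0 0 0 -1" --pt "0 0 0 0 0.53 -0.04 -1" --pt "0 0 0 0 0 0 -1" --pt "0 0 0 0 0 0 -1" --pt "0 0 0 0 0 0 -1" --pt "0 0 0 0 0 0 -1" --pt "0 0 0 0 -0.88 0.07 -1"

```text
clock: 14.27
position: [481.3, -34.2, 249.9]
orientation: [3.119, 0.363, 0.001]
contact_force: [-2.8, 0.0, 10.2]
finger_gap: 29.0
```

```bash
python3 step.py "[[0,0],[0,0],[0,0],[0,0],[0.53,-0.04],[0,0],[0,0],[0,0],[0,0],[-0.88,0.07]]" -0.39 6
```

```text
shift from 11.17 (np.float64(0.86), np.float64(1.25), np.float64(3.5))
  shift from 11.60 (np.float64(0.85), np.float64(0.75), np.float64(2.5))
  shift from 12.03 (np.float64(0.86), np.float64(0.5), np.float64(1.75))
  shift from 12.47 (np.float64(0.87), np.float64(0.5), np.float64(1.5))
  shift from 12.90 (np.float64(0.83), np.float64(0.5), np.float64(1.5))
  shift from 13.33 (np.float64(0.89), np.float64(0.5), np.float64(1.5))
t 14.2667 side [('bird', -0.238, 0.8), ('ncc', -0.242, 0.75)] top [('bird', -0.131, 0.53), ('ptr', -0.397, 0.75)] gap 29.0 F [-2.8  0.  10.2]
cmd yz 13.2 109.2 meas 12.3 109.4 phi 0.12
TOPB 289.62 -0.237
par [ 0.443  0.3   -0.   ] dbias -0.002 now th -0.251 w -0.162
phi_eq(target) 0.174  liftoff 0.178
u [0.022 0.273] pred th [-0.27 -0.28 -0.31 -0.34 -0.36 -0.39 -0.4  -0.4  -0.39 -0.38 -0.36 -0.33] w [-0.19 -0.25 -0.32 -0.35 -0.31 -0.22  0.    0.07  0.13  0.19  0.26  0.32]
rows [[0, 0, 0, 0, 1.07, -0.08, -1], [0, 0, 0, 0, 0.0, 0.0, -1], [0, 0, 0, 0, 0.0, 0.0, -1], [0, 0, 0, 0, -1.31, 0.11, -1], [0, 0, 0, 0, -1.3, 0.27, -1], [0, 0, 0, 0, -0.11, 0.03, -1]]
log [[1.07, -0.08], [0.0, 0.0], [0.0, 0.0], [-1.31, 0.11], [-1.3, 0.27], [-0.11, 0.03]]
```

View pics/now.png

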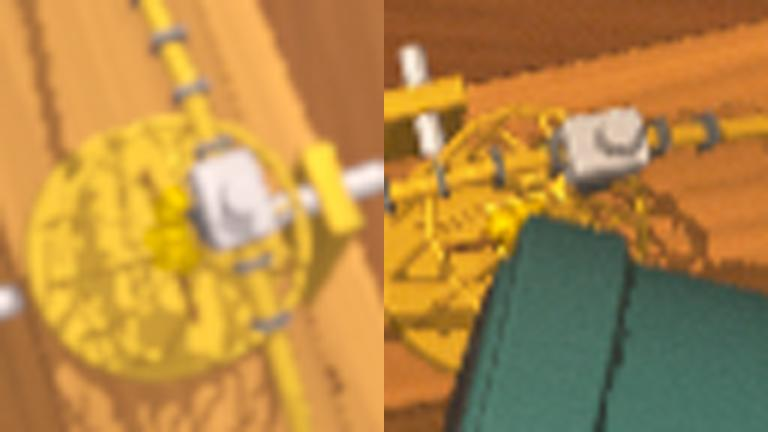

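Emit:
servo_tool --pt "0 0 0 0 0 0 -1" --pt "0 0 0 0 0 0 -1" --pt "0 0 0 0 0 0 -1" --pt "0 0 0 0 0 0 -1" --pt "0 0 0 0 0 0 -1"

```text
clock: 14.78
position: [481.1, -33.4, 249.9]
orientation: [3.12, 0.365, 0.001]
contact_force: [-2.7, -1.5, 10.1]
finger_gap: 29.1
```

```bash
python3 step.py "[[0,0],[0,0],[0,0],[0,0],[0,0]]" -0.39 6 | grep -v shift
```

```text
t 14.7833 side [('ptr', -0.282, 0.8), ('bird', -0.29, 0.8), ('ncc', -0.267, 0.82)] top [('bird', -0.157, 0.47), ('ptr', -0.398, 0.71)] gap 29.1 F [-2.7 -1.5 10.1]
cmd yz 13.2 109.2 meas 13.1 109.4 phi 0.12
TOPB 290.64 -0.252
par [ 0.443  0.3   -0.   ] dbias 0.001 now th -0.292 w -0.104
phi_eq(target) 0.171  liftoff 0.175
u [0.062 0.271] pred th [-0.3  -0.31 -0.33 -0.35 -0.37 -0.38 -0.38 -0.38 -0.38 -0.36 -0.35 -0.32] w [-0.13 -0.17 -0.22 -0.23 -0.18 -0.1  -0.03  0.04  0.11  0.18  0.25  0.32]
rows [[0, 0, 0, 0, 0.63, -0.06, -1], [0, 0, 0, 0, 0.0, 0.0, -1], [0, 0, 0, 0, 0.0, 0.0, -1], [0, 0, 0, 0, -1.31, 0.16, -1], [0, 0, 0, 0, -0.94, 0.22, -1], [0, 0, 0, 0, -0.0, 0.0, -1]]
log [[0.63, -0.06], [0.0, 0.0], [0.0, 0.0], [-1.31, 0.16], [-0.94, 0.22], [-0.0, 0.0]]
```

View pics/now.png

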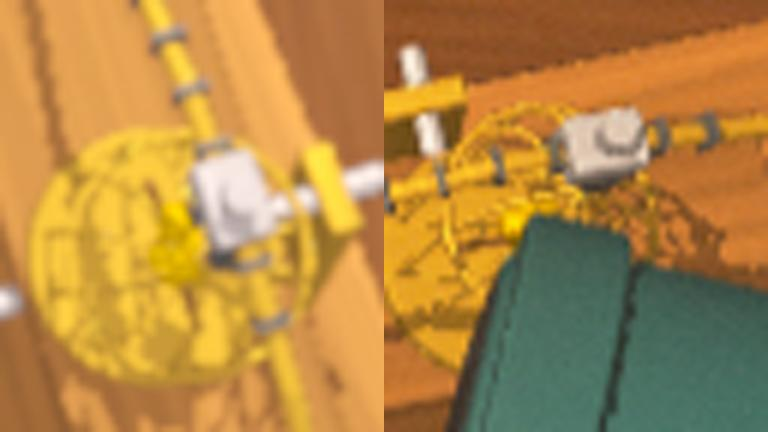

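Emit:
servo_tool --pt "0 0 0 0 0 0 -1" --pt "0 0 0 0 0 0 -1" --pt "0 0 0 0 0 0 -1" --pt "0 0 0 0 0 0 -1" --pt "0 0 0 0 0 0 -1" --pt "0 0 0 0 0 0 -1"

```text
clock: 15.38
position: [481.1, -33.4, 249.9]
orientation: [3.12, 0.365, 0.001]
contact_force: [-3.1, -2.0, 10.9]
finger_gap: 28.6
```

```bash
python3 step.py "[[0,0],[0,0],[0,0],[0,0],[0,0],[0,0]]" -0.39 6 | grep -v shift
```

```text
t 15.3833 side [('ptr', -0.35, 0.8), ('bird', -0.347, 0.8), ('ncc', -0.339, 0.93)] top [('bird', -0.171, 0.4), ('ptr', -0.396, 0.81)] gap 28.6 F [-3.1 -2.  10.9]
cmd yz 13.2 109.2 meas 13.1 109.4 phi 0.12
TOPB 290.87 -0.256
par [ 0.443  0.3   -0.   ] dbias 0.0 now th -0.366 w -0.183
phi_eq(target) 0.172  liftoff 0.176
u [0.208 0.17 ] pred th [-0.38 -0.4  -0.4  -0.4  -0.4  -0.4  -0.39 -0.39 -0.39 -0.39 -0.39 -0.39] w [-0.18 -0.14  0.01  0.02  0.02  0.01  0.01  0.01  0.    0.   -0.   -0.  ]
rows [[0, 0, 0, 0, -0.95, 0.16, -1], [0, 0, 0, 0, -0.0, -0.0, -1], [0, 0, 0, 0, -0.0, -0.0, -1], [0, 0, 0, 0, 0.4, -0.08, -1], [0, 0, 0, 0, 0.0, 0.0, -1], [0, 0, 0, 0, 0.0, 0.0, -1]]
log [[-0.95, 0.16], [-0.0, -0.0], [-0.0, -0.0], [0.4, -0.08], [0.0, 0.0], [0.0, 0.0]]
```

Emit:
servo_tool --pt "0 0 0 0 -0.3 0.04 -1" --pt "0 0 0 0 0 0 -1" --pt "0 0 0 0 0 0 -1" --pt "0 0 0 0 0.1 -0.01 -1" --pt "0 0 0 0 0.2 -0.03 -1" --pt "0 0 0 0 0.2 -0.02 -1" --pt "0 0 0 0 0.2 -0.02 -1" --pt "0 0 0 0 0.2 -0.02 -1"

```text
clock: 16.15
position: [482.5, -39.4, 250.4]
orientation: [3.12, 0.365, 0.001]
contact_force: [-2.7, -0.5, 9.1]
finger_gap: 28.3
```

```bash
python3 step.py "[[-0.3,0.04],[0,0],[0,0],[0.1,-0.01],[0.2,-0.03],[0.2,-0.02],[0.2,-0.02],[0.2,-0.02]]" -0.39 6 | grep -v shift; python3 - <<'E'
import numpy as np
from step import load
y,z=load()["yz"][-1]; p=np.arctan2(y,z); R=[]
for v in np.linspace(p,-.4,13)[1:]:
    dy,dz=round(-(110*np.sin(v)-y)/10,2),round(-(110*np.cos(v)-z)/10,2);y-=dy*10;z-=dz*10;R.append([0,0,0,0,float(dy),float(dz),-1])
print(R,[r[4:6] for r in R])
E
```

```text
t 16.15 side [('ptr', -0.4, 1.0), ('bird', -0.4, 0.8), ('ncc', -0.4, 1.0)] top [('bird', -0.341, 0.59), ('ptr', -0.4, 1.0)] gap 28.3 F [-2.7 -0.5  9.1]
cmd yz 7.2 109.8 meas 6.9 109.9 phi 0.065
TOPB 290.84 -0.255
par [ 0.443  0.3   -0.   ] dbias -0.0 now th -0.400 w 0.000
phi_eq(target) 0.172  liftoff 0.176
u [0.202 0.161] pred th [-0.4  -0.4  -0.4  -0.4  -0.39 -0.39 -0.39 -0.39 -0.39 -0.39 -0.4  -0.4 ] w [ 0.    0.01  0.03  0.03  0.02  0.01  0.   -0.   -0.01 -0.02 -0.03 -0.04]
rows [[0, 0, 0, 0, -1.31, 0.17, -1], [0, 0, 0, 0, -0.18, 0.03, -1], [0, 0, 0, 0, 0.0, 0.0, -1], [0, 0, 0, 0, 0.45, -0.08, -1], [0, 0, 0, 0, -0.0, 0.0, -1], [0, 0, 0, 0, -0.0, 0.0, -1]]
log [[-1.31, 0.17], [-0.18, 0.03], [0.0, 0.0], [0.45, -0.08], [-0.0, 0.0], [-0.0, 0.0]]
[[0, 0, 0, 0, 0.43, -0.01, -1], [0, 0, 0, 0, 0.42, -0.01, -1], [0, 0, 0, 0, 0.43, 0.02, -1], [0, 0, 0, 0, 0.42, 0.03, -1], [0, 0, 0, 0, 0.43, 0.04, -1], [0, 0, 0, 0, 0.42, 0.07, -1], [0, 0, 0, 0, 0.42, 0.07, -1], [0, 0, 0, 0, 0.41, 0.1, -1], [0, 0, 0, 0, 0.42, 0.11, -1], [0, 0, 0, 0, 0.4, 0.13, -1], [0, 0, 0, 0, 0.4, 0.14, -1], [0, 0, 0, 0, 0.4, 0.16, -1]] [[0.43, -0.01], [0.42, -0.01], [0.43, 0.02], [0.42, 0.03], [0.43, 0.04], [0.42, 0.07], [0.42, 0.07], [0.41, 0.1], [0.42, 0.11], [0.4, 0.13], [0.4, 0.14], [0.4, 0.16]]
```

The cradle is back on its rest: both pointer templates match at -0.400 with a score of 1.0. Next I return the lever to its free position, then open the jaws and lift away.

Emit:
servo_tool --pt "0 0 0 0 0.43 -0.01 -1" --pt "0 0 0 0 0.42 -0.01 -1" --pt "0 0 0 0 0.43 0.02 -1" --pt "0 0 0 0 0.42 0.03 -1" --pt "0 0 0 0 0.43 0.04 -1" --pt "0 0 0 0 0.42 0.07 -1" --pt "0 0 0 0 0.42 0.07 -1" --pt "0 0 0 0 0.41 0.1 -1" --pt "0 0 0 0 0.42 0.11 -1" --pt "0 0 0 0 0.4 0.13 -1" --pt "0 0 0 0 0.4 0.14 -1" --pt "0 0 0 0 0.4 0.16 -1"

```text
clock: 17.25
position: [494.2, -88.4, 241.7]
orientation: [3.119, 0.365, 0.001]
contact_force: [0.1, -2.0, 4.5]
finger_gap: 29.2
```

Emit:
servo_tool --pt "0 0 0 0 0 0 -1" --pt "0 0 0 0 0 0 -1" --pt "0 0 0 0 0 0 -0.6" --pt "0 0 0 0 0 0 -0.2" --pt "0 0 0 0 0 0 0.2" --pt "0 0 0 0 0 0 0.6" --pt "0 0 0 0 0 0 1" --pt "0 0 0 0 0 0 1" --pt "0 0 0 0 0 0 1" --pt "0 0 0 0 0 0 1" --pt "0 0 0 0 0 0 1"

```text
clock: 18.17
position: [493.8, -87.6, 241.2]
orientation: [-3.12, -0.365, 0.0]
contact_force: [0.8, -0.3, 0.5]
finger_gap: 85.1
```

```bash
python3 - <<'E'
from workcell import sensors, imaging
import cv2
s=sensors.get_state(); print(s["clock"],s["position"],s["finger_gap"],s["contact_force"])
d=imaging.capture("wrist"); cv2.imwrite("pics/wrist9.png",d["frame"])
E
```

```text
18.1667 [493.81702052 -87.56852206 241.24746575] 85.10153707808789 [ 0.78944021 -0.32736352  0.47494514]
```

View pics/wrist9.png

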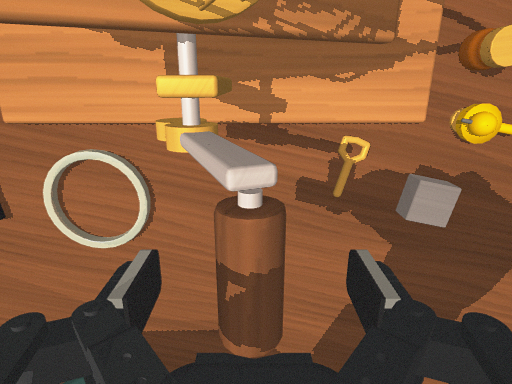

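The wrist view shows the sleeve (columns 215-285) clear of both open pads (160 and 348). Lifting straight up.

Emit:
servo_tool --pt "0 0 0 0 0 -1 1" --pt "0 0 0 0 0 -2 1" --pt "0 0 0 0 0 -2 1" --pt "0 0 0 0 0 -2 1" --pt "0 0 0 0 0 -2 1" --pt "0 0 0 -1 0 -2 1" --pt "0 0 0 -2 0 -1 1" --pt "0 0 0 -2 0 0 1" --pt "0 0 0 -1 0 0 1" --pt "0 0 0 0 0 0 1" --pt "0 0 0 0 0 0 1" --pt "0 0 0 0 0 0 1"

```text
clock: 19.22
position: [435.9, -101.4, 360.9]
orientation: [-3.12, -0.365, 0.0]
contact_force: [0.1, -0.3, 0.0]
finger_gap: 85.4
```

Emit:
servo_tool --pt "0 0 0 0 0 0 1" --pt "0 0 0 0 0 0 1" --pt "0 0 0 0 0 0 1" --pt "0 0 0 0 0 0 1" --pt "0 0 0 0 0 0 1" --pt "0 0 0 0 0 0 1" --pt "0 0 0 0 0 0 1" --pt "0 0 0 0 0 0 1"

```text
clock: 19.88
position: [435.4, -101.4, 361.3]
orientation: [-3.12, -0.365, -0.0]
contact_force: [-0.5, 0.1, -0.7]
finger_gap: 85.3
```

```bash
python3 - <<'E'
from step import *
f={n:imaging.capture(n)["frame"] for n in("side","top")}
for n in f: print(n,measure(n,f[n]))
import time
s=sensors.get_state(); print(s["clock"],s["position"],s["contact_force"])
g=imaging.capture("side")["frame"]; print("diff",cv2.absdiff(g,f["side"]).max())
cv2.imwrite("pics/fin.png",np.hstack([cv2.resize(f["top"],(400,300)),cv2.resize(f["side"],(400,300))]))
E
```

```text
side [('bird', -0.4, 1.0), ('ptr', -0.4, 1.0)]
top [('bird', -0.4, 1.0), ('ptr', -0.4, 1.0)]
19.9833 [ 435.42775975 -101.43195431  361.27102251] [-0.37972733  0.08915387 -0.29707663]
diff 16
```

View pics/fin.png

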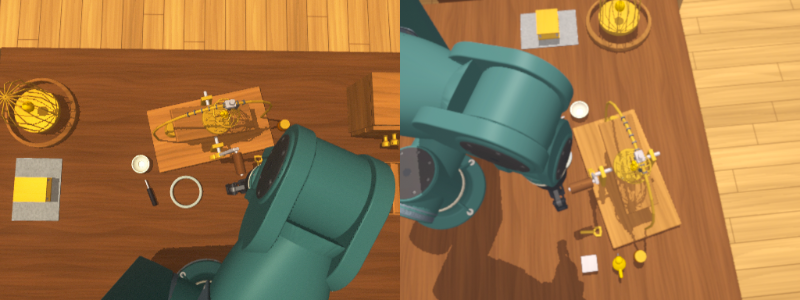

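The cage is on its rest, the lever is free and the bystanders are in place. Handing in.

```bash
python3 -c "
from workcell import workorder
print(workorder.job_done())"
```

```text
the job is handed in; nothing more can be done
None
```

I raised the cage by the lever alone, held it at the rider for well over six seconds, and lowered it back onto the same rest. I then let go of the lever and handed the job in at about 20 s on the robot's clock; no verdict is reported.

- **Hold:** I read the rider at about -0.185 rad. From about 7 s to 13.7 s the pointer stayed between about -0.25 and -0.14 rad, and after 7.3 s within about 0.05 rad of the rider.
- **Lowering:** the cage came down at roughly 0.2 rad/s by the model estimate, and I saw no fast swing at any point.
- **Last checks:** the camera matches put the cage at -0.400 rad in both views, and two pictures 0.05 s apart showed no clear motion. The jaws were open and clear above the lever with near-zero force, and the bystanders looked unmoved.
- **Disagreements:** near the rider, the saddle hid the pointer and part of the bird inside the cage. The tilt readings then differed by up to about 0.03 rad. For the later part of the hold I used the pointer's edge in the top view and shifts between frames.
- **Dip:** at about 6.4–6.8 s the cage sagged to roughly -0.25 rad, still inside the 0.1 rad band. I held on so that a full six seconds came after it.

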